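# Move the clip-on lamp from the leaning easel to the figurine stand

### The job

The bar lamp is clipped to the rail on top of the leaning easel, but the painted figurines need the light. Work it off that rail against its sprung jaw, and clip it fully home on the rail above the figurines, about the middle of that rail and with the light strip on the figurines' side. Leave the figurines and everything else on the table standing where they are.

Things in the scene. Friction and masses are not known exactly. Their poses are not given: they have to be found in the camera images.
- lamp: clip-on LED bar lamp, 0.2 kg. Origin: middle of the flat seat of its clip, which rests on a rail's flat top; z from seat to bar, y along bar and rail, +x its front. Grey saddle 30x48 mm (x by y), z 0 to 16; stem 26x40, z 15 to 67; aluminium bar 32 wide, 150 long, z 66 to 90. Two jaws 40 mm long in y hang below the seat and reach under the rail's head.
- lamp_bar (a point): middle of the lamp's bar, 78 mm above its origin along its z: pinch the bar here across its 32 mm width
- lamp_light (a point): white light strip on the bar's front lower edge, at x +16, z +72 mm in the lamp's frame; it marks the lamp's front
- lamp_hook (a point): round lip (radius 2.5 mm) of the rigid FRONT jaw, at x +7.8, z -10.5 mm of the lamp, 5.5 mm under the head. It will not pull off straight. Tip the bar to the front about the head's front edge: the sprung back lip lets go after 20 deg (8 N at the bar); tip on to 54 deg, easing 3 mm to the front, sink 3 mm, shift 15 mm to the front: the hook is free. It goes on in reverse, hook under first
- lamp_jaw (a joint): angle (rad) of the black sprung BACK jaw, hinged along y at x -16.5, z +8 mm of the lamp; its lip (radius 3 mm, at x -11.2, z -9.7 mm) catches 3 mm under the head. -0.02 to 0 when snapped on a rail or empty; grows as it opens, passes the head at about 0.16, at most 0.6. The spring presses the lip in with 9 N, 12 N when passing the head
- easel_rail: aluminium lamp rail, 240 mm long, on top of the leaning easel; fixed; the lamp starts on it. Origin: middle of its flat top, 195 mm above the table; y along it; z out of it, leaning 35 deg back towards the robot; x to the easel's front, away from the robot. Head 22 wide (x), 8 mm high, edges rounded 4 mm (centred at x +-7, z -4), on a web 6 mm thick, 28 mm down to the 14 mm board
- stand_rail: lamp rail of the same section and length on top of the figurine stand's back panel; fixed, empty at the start; the lamp goes on its middle. Origin: middle of its flat top, 185 mm above the table; y along it; z out of it, leaning 28 deg back towards the robot; x towards the figurines, away from the robot
- easel: wooden display easel that carries easel_rail, showing a print to the customers; fixed. Origin on the table straight below the middle of its rail; its props and feet reach from 30 mm behind to 170 mm in front of it
- stand: figurine stand: dark wooden plinth 190 x 270 x 20 mm with a plywood back panel 12 mm thick that carries stand_rail; fixed. Origin on the table straight below the middle of its rail; the plinth reaches from 20 mm behind to 180 mm in front of it (+x)
- figurine_left: painted clay doll, 91 mm tall, 56 mm across, loose and fragile, standing on the plinth in front of the panel, the left one seen from the robot; origin at the centre of its underside
- figurine_middle: painted clay doll, 91 mm tall, 56 mm across, loose and fragile, standing on the plinth in front of the panel, the middle one seen from the robot; origin at the centre of its underside
- figurine_right: painted clay doll, 91 mm tall, 56 mm across, loose and fragile, standing on the plinth in front of the panel, the right one seen from the robot; origin at the centre of its underside
- figurine_table: painted clay doll, 91 mm tall, 56 mm across, loose and fragile, standing on the table; origin at the centre of its underside
- rinse_jar: open glass rinsing jar, 66 mm across, 85 mm high, loose on the table; origin at the centre of its underside
- paint_jar: closed paint jar, 56 mm across, 62 mm high, loose on the table; origin at the centre of its underside
Mind the look-alikes: they are no part of the job. There is more than one size of the lamp; the job needs the smaller.

How it is judged:
On the way:
1. the lamp is off the easel's rail and clear of it by 40 mm (z of lamp in the frame of easel_rail above 0.04 m), for 0.2 s.
At the end, for the whole second after the job is handed in: The lamp is snapped onto the stand's rail: its seat flat on the rail's head (within 3 mm in height, 4 mm sideways, 0.1 rad), the sprung jaw closed under the head (lamp_jaw below 0.08 rad), within 35 mm of the middle of the rail, light strip on the figurines' side, released and at rest (x of lamp in the frame of stand_rail between -0.004 and 0.004 m and y of lamp in the frame of stand_rail between -0.035 and 0.035 m and z of lamp in the frame of stand_rail between -0.003 and 0.003 m and angle between the z axis of lamp and the z axis of stand_rail, either way round below 0.1 rad and angle between the y axis of lamp and the y axis of stand_rail, either way round below 0.1 rad and x of lamp_light in the frame of stand_rail above 0.005 m and value of joint lamp_jaw below 0.08 rad and linear speed of lamp below 0.02 m/s); the robot touches nothing.
It fails at once if a figurine or jar is shifted by more than 20 mm or tipped by more than 0.3 rad (distance of any of figurine_left, figurine_middle, figurine_right, figurine_table, rinse_jar, paint_jar from where it was at the start of the episode above 0.02 m or angle between any of figurine_left, figurine_middle, figurine_right, figurine_table, rinse_jar, paint_jar's own z axis and vertical above 0.3 rad).
It also fails if it takes over 61 s, if anything falls off the work surface, if the arm or the gripper's body presses on something with over 40 N, if the wrist force passes 120 N, or if a joint passes its speed limit or range.

### The arm

A 7-joint arm with a two-finger parallel gripper is mounted at the origin on the work surface. World frame = base frame: x ahead of the robot, y to its left, z up, the work surface at z = 0. Lengths are in m, angles in rad, forces in N, time in s.
With the tool pointing down it reaches from about 0.425 to 0.875 m from the base axis. Payload 4.7 kg.
Tool frame: the origin (TCP) lies between the finger pads; the fingertips stand 11 mm ahead of it and the grasp point (between the pads) lies 8 mm behind it; z points along the fingers, y is the line along which they close (so a half turn about z gives the same grasp; the last joint's range is limited). The gripper opens to 87 mm and grips with 3 to 60 N. Pads are 19 mm wide; open, the fingers measure 117 mm over their backs; the gripper's body (75 mm by 190 mm) begins 51 mm behind the grasp point.
Start: joints at [1.261, 0.321, -0.07, 1.45, 0.023, 1.371, -0.057], TCP at [0.207, -0.616, 0.234] pointing down, gripper open.
Joint ranges: [-2.86, 2.86], [-0.3, 2.09], [-1.38, 1.24], [0.06, 2.45], [-1.56, 4.7], [0.09, 2.05], [-2.69, 2.69]. Speed limits (rad/s): [2.57, 2.57, 3.14, 3.14, 3.14, 3.14, 3.14].

### API

Orientations are given as a rotation vector (axis times angle).
In Python, from bench import ctrl gives the robot as it stands. The module is installed in compiled form; this text tells all that it offers.
- The arm moves only by the shell command python3 -m inch 'ROWS' [FORCE]. ROWS is JSON, a list of rows, each an object with "slide": the shift along the tool's x, y, z scaled (see below), a list of three; "angular": the turn, a rotation vector about the tool's x, y, z scaled (see below), a list of three; "claw": the opening, from -1 (shut) to 1 (fully open). In form: [{"slide": [tx, ty, tz], "angular": [rx, ry, rz], "claw": claw}, ...]. A call has 1 to 10 rows; each row is the pose to reach, as a shift and turn from the pose commanded when the call began, along the tool's axes at that moment; what a row does not reach only later rows make up. The controller multiplies each number of a shift by 0.25 m and each number of a turn by 30 degrees. A row lasts 1/10 s, in which the tool goes at most 50 mm and 8.59 degrees, less where a joint would pass 70% of its speed; a pose out of reach is approached as far as the arm can. A call with a number of a shift or a turn outside -1 to 1 is refused whole. A call with a gripper value outside its range is refused whole. The fingers move at their own pace and stop on an object; FORCE is the grip in N (left out, the last holds). Time passes only in rows, so rows that repeat a pose let the fingers close. It gives the time, the measured TCP pose, the force, the opening and the grip force at its end, in the units of the state.
- ctrl.get_state(): the state, without advancing time (a new reading comes with each control period).
- ctrl.get_image(name): name is "scene" or "side" or "wrist"; returns a dict with "color" (420x560x3 uint8, red, green, blue), "depth" (420x560 float32, m along the optical axis (not along the pixel's ray), 0 where there is no reading), "camera_matrix" (3x3 intrinsics, pixels), "dist_coeffs" ([k1, k2, p1, p2, k3] as OpenCV has them; the pictures are not rectified), "extrinsics" (4x4, takes a point from camera to world coordinates); the wrist camera has in their place "tool_from_camera" (4x4, takes a point from camera to tool coordinates, whose origin is the TCP and whose axes are the flange's). Camera axes: x right, y up, looking along -z (the intrinsics and any distortion apply to the point x, -y, -z); pixel columns grow to the right and rows downward; lengths in m; the calibration is good to about 2 mm. A picture is of the moment at which its call begins: read the wrist's pose just before it.
- ctrl.close_job(): hands the job in; it is judged then, once.
Trained networks look in the newest picture that a camera, given by its name, has taken for a name from the list of things; names that differ only in an ending like _2 or _b are one class to them, and where a whole thing is asked for, a point or a joint stands for the part that bears it (a point fixed in the world has none). Each returns a list of dicts, best first, with "confidence" (0 to 1); they miss things now and then, are a little off and sometimes report something else, mostly with a low value. They report only what shows in the picture. A call takes as long as a camera call. They do not tell look-alikes from the thing itself.
- ctrl.find_in(query, camera): "bbox" ([centre column, centre row, width, height] in pixels, round what is visible of it).
- ctrl.outline_of(query, camera): "mask" (420x560 bool, what is visible of it) and "bbox" ([centre column, centre row, width, height] in pixels, round what is visible of it).
The state is a dict: "time": time; "joint_positions": joint angles; "qd": joint speeds; "joint_torque": joint torques, N m; "position": TCP position; "tool_rot": TCP orientation; "ft_force": force on the tool from outside, world axes, zero at the start; "torque": the same for the moment, N m; "grip_width": opening from 0.0 (shut) to 1.0 (fully open); "grip_force": force on a finger pad.
Only numpy, scipy, OpenCV 4.12 (cv2) and the standard library are available. Lean on these libraries where they do the work, as an engineer would, in place of code of your own. Each camera call takes 0.05 s, during which the arm holds its last target. There are 200 camera calls.

## Working session

There is one attempt and no reset: what is moved stays moved. The work goes in short steps, Python scripts to look and compute and a shell command to move; the robot and the scene stay as the last step left them, time stands still between calls to the robot, and variables do not carry over. Pictures are saved under pics/ and viewed, at most 12 in all, crops included, and the job is handed in when it is done.

```bash
mkdir -p pics; cat > h.py <<'E'
import numpy as np, cv2
from scipy.spatial.transform import Rotation as R
from bench import ctrl
def T(s):
    M=np.eye(4);M[:3,:3]=R.from_rotvec(s["tool_rot"]).as_matrix();M[:3,3]=s["position"];return M
def cam(name):
    s=ctrl.get_state();im=ctrl.get_image(name)
    E=np.array(im["extrinsics"]) if "extrinsics" in im else T(s)@np.array(im["tool_from_camera"])
    return im,E
def cloud(im,E):
    d=im["depth"];h,w=d.shape
    v,u=np.mgrid[0:h,0:w]
    p=cv2.undistortPoints(np.stack([u.ravel(),v.ravel()],1).astype(np.float64)[:,None],np.array(im["camera_matrix"]),np.array(im["dist_coeffs"])).reshape(h,w,2)
    P=np.stack([p[...,0]*d,-p[...,1]*d,-d],-1)
    P=P@E[:3,:3].T+E[:3,3];P[d<=0]=np.nan
    return P
E
python3 - <<'E'
from h import *
s=ctrl.get_state();print({k:np.round(v,3) for k,v in s.items()})
ims=[]
for n in["scene","side"]:
    im,E=cam(n);P=cloud(im,E);np.savez(n,P=P,c=im["color"]);cv2.imwrite(f"pics/{n}.png",im["color"][...,::-1])
    print(n,E.round(3).tolist())
    for q in["lamp","easel_rail","stand_rail","figurine_left","figurine_table","rinse_jar","paint_jar","easel","stand"]:
        for r in ctrl.outline_of(q,n):
            m=r["mask"];print(q,round(r["confidence"],2),np.round(r["bbox"]),np.nanmedian(P[m],0).round(3))
E
```

```text
{'time': np.float64(0.0), 'joint_positions': array([ 1.261,  0.322, -0.07 ,  1.452,  0.023,  1.371, -0.057]), 'qd': array([-0.   , -0.001, -0.   , -0.001, -0.001,  0.001, -0.001]), 'joint_torque': array([-0.0000e+00, -4.9129e+01, -4.0400e-01, -3.1252e+01, -6.4000e-02,
        4.4000e-02,  0.0000e+00]), 'position': array([ 0.207, -0.616,  0.232]), 'tool_rot': array([-3.099e+00, -5.060e-01,  1.000e-03]), 'ft_force': array([-0.673, -0.239, -0.704]), 'torque': array([-0.004,  0.039, -0.018]), 'grip_force': np.float64(0.0), 'grip_width': np.float64(1.0)}
scene [[0.147, -0.628, 0.764, 1.646], [0.989, 0.082, -0.122, -0.098], [0.014, 0.773, 0.634, 1.112], [0.0, 0.0, 0.0, 1.0]]
lamp 0.92 [422. 201.  67.  38.] [0.388 0.58  0.04 ]
lamp 0.72 [340. 197.  51.  40.] [0.533 0.254 0.255]
easel_rail 0.76 [349. 215.  91.  32.] [0.568 0.261 0.183]
stand_rail 0.81 [173. 239.  97.  31.] [ 0.586 -0.219  0.174]
stand_rail 0.49 [229. 223.  18.  30.] [ 0.41  -0.067  0.052]
stand_rail 0.48 [346. 217.  92.  30.] [0.567 0.267 0.183]
figurine_left 0.96 [219. 291.  23.  32.] [ 0.704 -0.108  0.068]
figurine_left 0.
[... 557 characters left out ...]
0, 0.0, 1.0]]
lamp 0.9 [186. 198.  37.  15.] [0.293 0.563 0.034]
lamp 0.75 [250. 175.  25.  30.] [0.51  0.238 0.262]
easel_rail 0.49 [265. 188.  47.  27.] [0.57  0.177 0.193]
stand_rail 0.66 [350. 259.  38.  27.] [ 0.59  -0.284  0.184]
figurine_left 0.6 [346. 247.  13.  15.] [ 0.685 -0.12   0.098]
figurine_table 0.69 [265. 277.  15.  28.] [ 0.386 -0.086  0.045]
figurine_table 0.15 [254. 175.  30.  28.] [0.511 0.241 0.261]
rinse_jar 0.95 [242. 253.  19.  30.] [0.376 0.04  0.056]
easel 0.87 [268. 191.  42.  28.] [0.58  0.216 0.164]
easel 0.56 [352. 260.  34.  27.] [ 0.589 -0.277  0.184]
stand 0.86 [357. 282.  80.  72.] [ 0.616 -0.262  0.022]
stand 0.16 [254. 174.  29.  34.] [0.512 0.241 0.261]
```

```bash
ls
```

```text
h.py
pics
scene.npz
side.npz
```

View pics/scene.png

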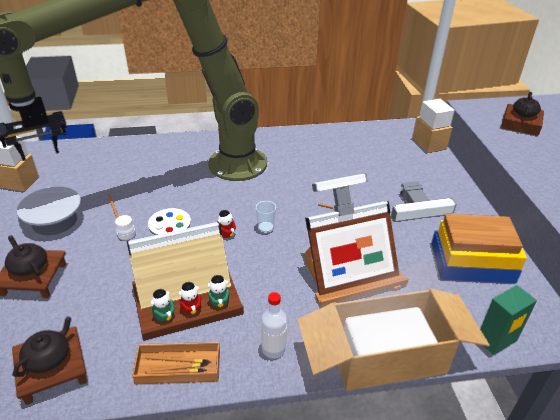

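View pics/side.png

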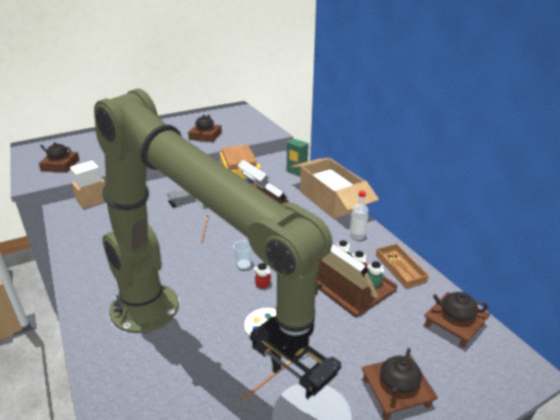

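The scene view shows the lamp on the easel at about (340,188) and a larger lamp lying on the table at (422,201). The stand rail is at (175,240), and the figurines stand in front of it at (162,303), (190,297) and (219,291). Possible mix-ups for the lamp are the one on the easel (340,188) and the large lying one (422,201). The easel one fits the description. Next is a close crop to confirm it, plus a coarse fit.

```bash
python3 - <<'E'
from h import *
d=np.load("scene.npz");P=d["P"];c=d["c"]
cv2.imwrite("pics/crop1.png",cv2.resize(c[165:260,120:480],None,fx=2.2,fy=2.2,interpolation=3)[...,::-1])
def box(x0,x1,y0,y1,z0,z1):
    m=(P[...,0]>x0)&(P[...,0]<x1)&(P[...,1]>y0)&(P[...,1]<y1)&(P[...,2]>z0)&(P[...,2]<z1);return P[m]
def fit(Q,name):
    m=np.median(Q,0)
    for _ in range(4):
        q=Q-m;U,S,V=np.linalg.svd(q,full_matrices=False)
        n=V[2];r=q@n;k=abs(r)<0.004;Q=Q[k] if k.sum()>20 else Q; m=Q.mean(0)
    t=(Q-m)@V[0];mid=m+V[0]*(t.min()+t.max())/2
    print(name,len(Q),"c",m.round(3),"mid",mid.round(3),"dir",V[0].round(3),"yaw",round(np.degrees(np.arctan2(V[0][1],V[0][0])),1),"n",V[2].round(3),"len",np.ptp(t).round(3),"w",np.ptp((Q-m)@V[1]).round(3))
for nm,b in dict(bar=(.45,.62,.12,.36,.235,.30),lie=(.3,.5,.45,.72,.005,.1),erail=(.5,.63,.1,.42,.18,.205),srail=(.5,.66,-.38,-.06,.172,.20)).items():
    Q=box(*b);fit(Q,nm)
    print(Q.min(0).round(3),Q.max(0).round(3))
E
```

```text
bar 423 c [0.526 0.25  0.263] mid [0.525 0.253 0.263] dir [ 0.159 -0.987  0.007] yaw -80.8 n [-0.832 -0.138 -0.537] len 0.152 w 0.051
[0.491 0.173 0.235] [0.545 0.329 0.279]
lie 374 c [0.369 0.591 0.042] mid [0.369 0.589 0.042] dir [ 0.017 -1.     0.002] yaw -89.0 n [-0.046 -0.002 -0.999] len 0.215 w 0.108
[0.3   0.46  0.005] [0.491 0.713 0.054]
erail 353 c [0.565 0.268 0.191] mid [0.564 0.271 0.191] dir [ 0.178 -0.984  0.002] yaw -79.8 n [0.956 0.173 0.235] len 0.25 w 0.025
[0.53  0.146 0.18 ] [0.603 0.395 0.205]
srail 399 c [ 0.585 -0.215  0.182] mid [ 0.584 -0.211  0.182] dir [ 0.197 -0.98   0.002] yaw -78.6 n [-0.977 -0.196  0.087] len 0.245 w 0.02
[ 0.547 -0.333  0.172] [ 0.622 -0.088  0.194]
```

View pics/crop1.png

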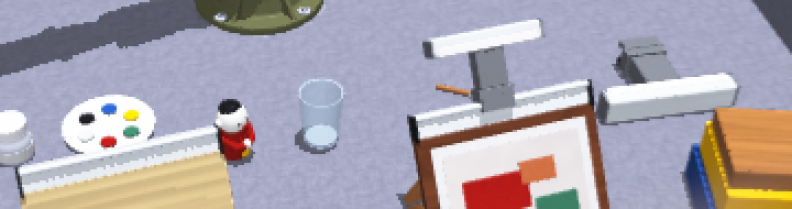

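The crop shows the easel lamp, with its short bar at (483,38) and grey stem and saddle at (495,85). The larger lamp lies at (670,95). I'm choosing the easel lamp: its bar measures about 152 mm, against more than 200 mm for the other.

```bash
cat >> h.py <<'E'
def rail(O,yaw,lean):
    M=np.eye(4);M[:3,:3]=(R.from_euler('z',yaw,degrees=True)*R.from_euler('y',-lean,degrees=True)).as_matrix();M[:3,3]=O;return M
def tool_for_lamp(L,h=0.0):
    "tool pose pinching the bar of lamp pose L, h back from it"
    M=np.eye(4);M[:3,:3]=L[:3,:3]@np.array([[0,1,0],[1,0,0],[0,0,-1]]).astype(float)
    M[:3,3]=L[:3,3]+L[:3,2]*(0.078-0.008+h);return M
def go(G,C=None):
    C=T(ctrl.get_state()) if C is None else C
    D=np.linalg.inv(C)@G;sl=D[:3,3]/0.25;an=np.degrees(R.from_matrix(D[:3,:3]).as_rotvec())/30
    f=max(1,abs(sl).max(),abs(an).max())
    print("slide",sl.round(4),"ang",an.round(4),"f",round(f,2),"rows",round(max(np.linalg.norm(sl)*5,np.linalg.norm(an)*30/8.59),1), "scaled",(sl/f).round(3),(an/f).round(3))
E
python3 - <<'E'
from h import *
print(ctrl.get_image("wrist")["tool_from_camera"])
G=tool_for_lamp(rail([.585,-.212,.185],10.5,28),.15);print(G.round(3));go(G)
E
```

```text
[[ 3.06207573e-04  9.70479000e-01  2.41185439e-01  6.55239704e-02]
 [ 9.99999821e-01 -4.21363212e-04  4.25882386e-04 -1.83546961e-04]
 [ 5.14936583e-04  2.41185266e-01 -9.70478955e-01 -1.50252062e-01]
 [ 0.00000000e+00  0.00000000e+00  0.00000000e+00  1.00000000e+00]]
[[-0.182  0.868  0.462  0.483]
 [ 0.983  0.161  0.086 -0.231]
 [ 0.     0.469 -0.883  0.379]
 [ 0.     0.     0.     1.   ]]
slide [ 1.5396 -1.1094 -0.5827] ang [-0.7673  0.6666 -2.6729] f 2.67 rows 10.0 scaled [ 0.576 -0.415 -0.218] [-0.287  0.249 -1.   ]
```

```bash
python3 -m inch '[{"slide":[0,0,-0.6],"angular":[0,0,-1],"claw":1},{"slide":[0,0,-0.6],"angular":[0,0,-1],"claw":1},{"slide":[0.3,-0.2,-0.6],"angular":[0,0,-1],"claw":1},{"slide":[0.7,-0.5,-0.6],"angular":[0,0,-1],"claw":1},{"slide":[0.7,-0.5,-0.6],"angular":[0,0,-1],"claw":1}]' 30; python3 - <<'E'
from h import *
G=tool_for_lamp(rail([.585,-.212,.185],10.5,28),.15);go(G)
E
```

```text
time: 1.55
position: [0.2917, -0.5001, 0.3739]
tool_rot: [2.862, 1.292, 0.001]
ft_force: [0.5, -0.5, -0.2]
grip_width: 0.999
grip_force: 0.0
slide [ 1.3151 -0.1376 -0.0222] ang [-0.8649  0.4251 -1.6943] f 1.69 rows 6.8 scaled [ 0.776 -0.081 -0.013] [-0.51   0.251 -1.   ]
```

```bash
python3 -m inch '[{"slide":[0.75,-0.08,0],"angular":[-0.5,0.25,-1],"claw":1},{"slide":[0.75,-0.08,0],"angular":[-0.5,0.25,-1],"claw":1},{"slide":[0.75,-0.08,0],"angular":[-0.5,0.25,-1],"claw":1},{"slide":[0.75,-0.08,0],"angular":[-0.5,0.25,-1],"claw":1},{"slide":[0.75,-0.08,0],"angular":[-0.5,0.25,-1],"claw":1}]'; python3 - <<'E'
from h import *
G=tool_for_lamp(rail([.585,-.212,.185],10.5,28),.15);go(G)
E
```

```text
time: 2.05
position: [0.402, -0.3424, 0.3734]
tool_rot: [2.264, 1.875, 0.334]
ft_force: [0.9, -0.6, -0.4]
grip_width: 1.002
grip_force: 0.0
slide [0.4979 0.2299 0.0723] ang [-0.3635  0.1639 -0.6822] f 1 rows 2.8 scaled [0.498 0.23  0.072] [-0.363  0.164 -0.682]
```

```bash
python3 -m inch '[{"slide":[0.5,0.23,0.07],"angular":[-0.36,0.16,-0.68],"claw":1},{"slide":[0.5,0.23,0.07],"angular":[-0.36,0.16,-0.68],"claw":1},{"slide":[0.5,0.23,0.07],"angular":[-0.36,0.16,-0.68],"claw":1},{"slide":[0.5,0.23,0.07],"angular":[-0.36,0.16,-0.68],"claw":1},{"slide":[0.5,0.23,0.07],"angular":[-0.36,0.16,-0.68],"claw":1}]'; python3 - <<'E'
from h import *
G=tool_for_lamp(rail([.585,-.212,.185],10.5,28),.15);go(G)
print(ctrl.get_state()["joint_positions"].round(2))
im,E=cam("wrist");P=cloud(im,E);np.savez("w1",P=P,c=im["color"],E=E,K=im["camera_matrix"],D=im["dist_coeffs"]);cv2.imwrite("pics/w1.png",im["color"][...,::-1])
for q in["stand_rail","stand","lamp","figurine_left"]:
    for r in ctrl.outline_of(q,"wrist"):
        m=r["mask"];print(q,round(r["confidence"],2),np.round(r["bbox"]),np.nanmedian(P[m],0).round(3))
E
```

```text
time: 2.55
position: [0.482, -0.2364, 0.3791]
tool_rot: [1.791, 2.129, 0.525]
ft_force: [-0.1, -0.3, 0.6]
grip_width: 1.0
grip_force: 0.0
slide [0.0212 0.0087 0.0037] ang [-0.0097  0.0106 -0.0189] f 1 rows 0.1 scaled [0.021 0.009 0.004] [-0.01   0.011 -0.019]
[ 1.03 -0.21 -0.33  1.8  -0.46  1.25  0.95]
stand_rail 0.72 [274. 150.  26. 219.] [ 0.571 -0.187  0.184]
stand 0.64 [264. 150. 140. 220.] [ 0.591 -0.192  0.019]
figurine_left 0.95 [318.  96.  57.  44.] [ 0.676 -0.111  0.081]
```

View pics/w1.png

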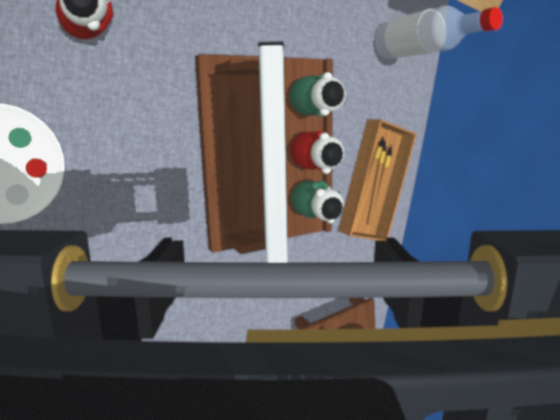

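The wrist view shows the stand rail as a white strip from its left end at (270,45) down to (277,260), where the gripper hides it. The figurines are at (318,96), (318,152) and (318,200). Next I fit the rail frame precisely from depth.

```bash
cat > fit.py <<'E'
from h import *
def railfit(P,O,yaw,lean,zO,extra=None):
    O=np.array(O,float)
    for it in range(6):
        M=rail(O,yaw,lean);q=(P.reshape(-1,3)-O)@M[:3,:3]
        q=q[~np.isnan(q[:,0])]
        k=(abs(q[:,0])<.02)&(abs(q[:,1])<.16)&(abs(q[:,2])<.007)
        if extra is not None:k&=extra(q)
        t=q[k]
        # axis line: per-y bins, mid of x extents
        ys=np.arange(-.15,.15,.01);mx=[];my=[];w=[]
        for y in ys:
            b=t[(t[:,1]>=y)&(t[:,1]<y+.01)]
            if len(b)>15:
                lo,hi=np.percentile(b[:,0],[3,97]);mx.append((lo+hi)/2);my.append(y+.005);w.append(hi-lo)
        a,b0=np.polyfit(my,mx,1)
        c=t[abs(t[:,0]-b0-a*t[:,1])<.006]
        A=np.c_[c[:,0],c[:,1],np.ones(len(c))];pl=np.linalg.lstsq(A,c[:,2],rcond=None)[0]
        yaw-=np.degrees(np.arctan(a));
        O=O+M[:3,0]*b0+M[:3,2]*pl[2]
    print("O",O.round(4),"yaw",round(yaw,2),"tilt resid deg",np.degrees(pl[:2]).round(2),"w",np.round(w,4),"y ext",np.percentile(t[:,1],[.5,99.5]).round(4),t[:,1].min().round(4),t[:,1].max().round(4),len(t))
    return O,yaw
E
python3 - <<'E'
from fit import *
d=np.load("w1.npz");railfit(d["P"],[.585,-.212,.185],10.5,28,.185)
d=np.load("scene.npz");railfit(d["P"],[.585,-.212,.185],10.5,28,.185)
railfit(d["P"],[.57,.262,.195],10,35,.195,lambda q:abs(q[:,1])>.03)
E
```

```text
O [ 0.576  -0.2137  0.1839] yaw 11.37 tilt resid deg [-0.31  0.09] w [0.021  0.0208 0.0207 0.0215 0.0204 0.0202 0.0203 0.021  0.0209 0.02
 0.0206 0.0204 0.0213 0.0211 0.0202 0.0208 0.0207 0.0208 0.0208 0.0204
 0.0213 0.0202 0.0216] y ext [-0.0899  0.1244] -0.0917 0.1252 4950
O [ 0.5821 -0.2125  0.1838] yaw 11.48 tilt resid deg [8.68 0.08] w [0.0234 0.0197 0.0163 0.0188 0.0158 0.0194 0.0178 0.0179 0.0198 0.0183
 0.0237 0.0119 0.0215 0.0233 0.0183 0.0177 0.0166 0.0166 0.0219 0.0187
 0.0154 0.0201 0.0225 0.0194] y ext [-0.1208  0.1226] -0.1219 0.1254 478
O [0.5633 0.2608 0.1923] yaw 10.35 tilt resid deg [37.49  0.04] w [0.0258 0.0151 0.0167 0.015  0.0144 0.0186 0.0181 0.0165 0.0165 0.0169
 0.0142 0.0174 0.0153 0.0185 0.0179] y ext [-0.1155  0.1319] -0.1158 0.1348 334
```

```bash
python3 - <<'E'
from h import *
G=tool_for_lamp(rail([.565,.262,.193],10.3,35),.15);print(G[:3,3]);go(G)
E
```

```text
[0.44084668 0.23943752 0.37321345]
slide [1.9071 0.132  0.0971] ang [-0.2411  0.0081 -0.0154] f 1.91 rows 9.6 scaled [1.    0.069 0.051] [-0.126  0.004 -0.008]
```

```bash
python3 -m inch '[{"slide":[0.2,0,0],"angular":[0,0,0],"claw":1},{"slide":[0.4,0,0],"angular":[0,0,0],"claw":1},{"slide":[0.6,0.03,0],"angular":[0,0,0],"claw":1},{"slide":[0.8,0.05,0.03],"angular":[-0.1,0,0],"claw":1},{"slide":[1,0.07,0.05],"angular":[-0.2,0,0],"claw":1}]';python3 -m inch '[{"slide":[0.2,0,0],"angular":[0,0,0],"claw":1},{"slide":[0.4,0.03,0],"angular":[0,0,0],"claw":1},{"slide":[0.6,0.05,0.03],"angular":[0,0,0],"claw":1},{"slide":[0.8,0.06,0.05],"angular":[-0.04,0,0],"claw":1},{"slide":[0.9,0.06,0.05],"angular":[-0.04,0,0],"claw":1},{"slide":[0.9,0.06,0.05],"angular":[-0.04,0,0],"claw":1}]'; python3 - <<'E'
from fit import *
G=tool_for_lamp(rail([.565,.262,.193],10.3,35),.15);go(G)
print(ctrl.get_state()["joint_positions"].round(2))
im,E=cam("wrist");P=cloud(im,E);np.savez("w2",P=P,c=im["color"],E=E);cv2.imwrite("pics/w2.png",im["color"][...,::-1])
for q in["easel_rail","lamp"]:
    for r in ctrl.outline_of(q,"wrist"):
        m=r["mask"];print(q,round(r["confidence"],2),np.round(r["bbox"]),np.nanmedian(P[m],0).round(3))
O,yaw=railfit(P,[.56,.262,.193],10.3,35,.195,lambda q:abs(q[:,1])>.03)
L=rail(O,yaw,35);q=(P.reshape(-1,3)-O)@L[:3,:3];k=(abs(q[:,0])<.03)&(abs(q[:,1])<.12)&(q[:,2]>.08)&(q[:,2]<.1);t=q[k]
if len(t): print("bar top",len(t),np.percentile(t,[1,5,50,95,99],axis=0).round(4))
E
```

```text
time: 3.3
position: [0.5002, -0.0322, 0.2557]
tool_rot: [1.83, 2.169, 0.416]
ft_force: [1.2, 0.3, -1.3]
grip_width: 0.994
grip_force: 0.0
time: 3.9
position: [0.4776, 0.1978, 0.2446]
tool_rot: [1.814, 2.169, 0.438]
ft_force: [-0.3, -5.1, 1.6]
grip_width: 0.999
grip_force: 2.0
slide [ 0.1794  0.1026 -0.5209] ang [-0.3749  0.0382  0.0087] f 1 rows 2.8 scaled [ 0.179  0.103 -0.521] [-0.375  0.038  0.009]
[-0.11 -0.26 -0.38  2.07  0.06  0.92 -0.35]
easel_rail 0.92 [365. 281.  34.  58.] [0.572 0.154 0.193]
lamp 0.69 [391. 130.  96. 259.] [0.501 0.267 0.267]
O [0.5403 0.2579 0.1912] yaw 19.01 tilt resid deg [ 0.62 -1.22] w [0.0229 0.0196 0.013  0.0019 0.0019 0.0013 0.0014] y ext [-0.117   0.0632] -0.1174 0.0642 738
bar top 16856 [[-0.0044 -0.0325  0.0801]
 [-0.0013 -0.0288  0.0803]
 [ 0.0137  0.0091  0.0832]
 [ 0.0273  0.0454  0.0866]
 [ 0.0293  0.0538  0.091 ]]
```

View pics/w2.png

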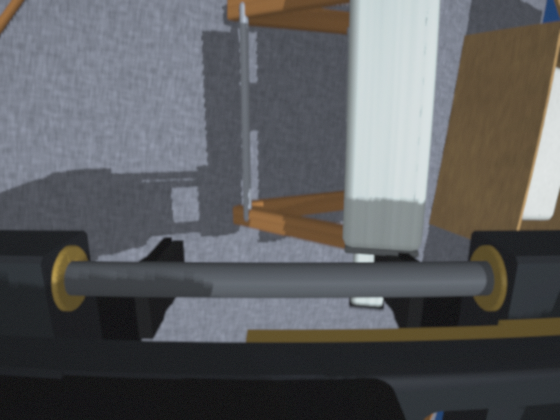

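The wrist view shows the bar end at (385,240) right beside the right finger. The arm also sank because joint 2 is near its limit, and it touched the bar lightly at about 5 N. I'll back off and fit a kinematic model so I can check reach.

```bash
python3 -m inch '[{"slide":[-0.2,0,0],"angular":[0,0,0],"claw":1},{"slide":[-0.4,0,0],"angular":[0,0,0],"claw":1},{"slide":[-0.6,0,-0.1],"angular":[0,0,0],"claw":1},{"slide":[-0.6,0.2,-0.2],"angular":[0.5,0,0],"claw":1},{"slide":[-0.6,0.2,-0.3],"angular":[0.5,0,0],"claw":1}]'; cat > kin.py <<'E'
from h import *
from scipy.optimize import least_squares
S=[([1.261,.322,-.07,1.452,.023,1.371,-.057],[.207,-.616,.232],[-3.099,-.506,.001])]
S.append(([1.03,-.21,-.33,1.8,-.46,1.25,.95],[.482,-.2364,.3791],[1.791,2.129,.525]))
S.append(([-.11,-.26,-.38,2.07,.06,.92,-.35],[.4776,.1978,.2446],[1.814,2.169,.438]))
E
python3 - <<'E'
from kin import *
s=ctrl.get_state();print([s[k].round(4).tolist() for k in("joint_positions","position","tool_rot","ft_force")])
S.append((s["joint_positions"],s["position"],s["tool_rot"]))
import itertools
best=[]
for sg in itertools.product([1,-1],repeat=7):
    e=0
    for q,p,r in S:
        r=np.array(r)
        m=R.identity()
        for a,sgn,x in zip("zyzyzyz",sg,q): m=m*R.from_euler(a,sgn*x)
        # allow constant tool offset from first sample
        o=m.inv()*R.from_rotvec(r)
        if e==0 and q is S[0][0]: o0=o
        e+=(o0.inv()*o).magnitude()
    best.append((e,sg,o0.as_rotvec().round(2)))
best.sort(key=lambda t:t[0])
for b in best[:6]:print(b)
E
```

```text
time: 4.55
position: [0.5178, 0.0445, 0.3346]
tool_rot: [1.962, 2.309, 0.148]
ft_force: [1.3, 1.0, 2.1]
grip_width: 1.002
grip_force: 0.0
[[0.0276, -0.0921, -0.1626, 1.7143, 0.0005, 1.3732, 0.0264], [0.5178, 0.0445, 0.3346], [1.9622, 2.3086, 0.1482], [1.2523, 1.0419, 2.0632]]
(0.018635409428800136, (-1, 1, -1, 1, -1, 1, -1), array([-0.  , -0.  ,  1.57]))
(0.9357103061335006, (-1, -1, -1, -1, 1, 1, 1), array([-1.99, -1.99,  0.39]))
(1.0728944012215835, (-1, 1, -1, 1, 1, 1, -1), array([ 0.03, -0.04,  1.56]))
(1.300408105304875, (-1, 1, -1, -1, -1, -1, -1), array([-0.49, -0.51,  1.51]))
(1.3432686398093066, (-1, 1, 1, 1, -1, 1, -1), array([-0.04,  0.03,  1.44]))
(1.4814464567365269, (-1, 1, -1, -1, 1, -1, -1), array([-0.53, -0.47,  1.52]))
```

```bash
cat >> kin.py <<'E'
S.append(([0.0276,-0.0921,-0.1626,1.7143,0.0005,1.3732,0.0264],[0.5178,0.0445,0.3346],[1.9622,2.3086,0.1482]))
sg=[-1,1,-1,1,-1,1,-1];LO=np.array([-2.86,-.3,-1.38,.06,-1.56,.09,-2.69]);HI=np.array([2.86,2.09,1.24,2.45,4.7,2.05,2.69])
O90=R.from_euler('z',np.pi/2)
def mats(q):
    m=R.identity();out=[]
    for a,s,x in zip("zyzyzyz",sg,q): m=m*R.from_euler(a,s*x);out.append(m)
    return out
def basis(q):
    m=mats(q);z=[0,0,1];x=[1,0,0]
    return np.stack([z,m[2].apply(z),m[2].apply(x),m[4].apply(z),m[4].apply(x),m[6].apply(z),m[5].apply(x)],1)
A=np.vstack([basis(q) for q,_,_ in S]);b=np.hstack([p for _,p,_ in S])
reg=np.array([0,0,.003,0,.003,0,.003])
c=np.linalg.lstsq(np.vstack([A,np.diag(reg)]),np.r_[b,np.zeros(7)],rcond=None)[0]
def fk(q): return basis(q)@c,mats(q)[6]*O90
def ik(G,q0):
    Rg=R.from_matrix(G[:3,:3])
    def f(q):
        p,m=fk(q);return np.r_[(p-G[:3,3])*10,(Rg.inv()*m).as_rotvec()*3,(q-q0)*1e-3]
    best=None
    for s in range(6):
        st=np.clip(q0+(np.random.default_rng(s).normal(0,.4,7) if s else 0),LO+.01,HI-.01)
        r=least_squares(f,st,bounds=(LO,HI))
        if best is None or r.cost<best.cost:best=r
    p,m=fk(best.x);return best.x,np.linalg.norm(p-G[:3,3])*1e3,np.degrees((Rg.inv()*m).magnitude())
E
python3 - <<'E'
from kin import *
print(c.round(4),((A@c-b)*1e3).round(1))
q0=np.array(S[-1][0])
def tip(L,a,piv=(.007,0,-.004)):
    M=np.eye(4);M[:3,:3]=R.from_euler('y',a,degrees=True).as_matrix();p=np.array(piv);M[:3,3]=p-M[:3,:3]@p;return L@M
for nm,L in(("easel",rail([.565,.262,.195],10.3,35)),("stand",rail([.577,-.213,.185],11.4,28))):
    print(nm)
    for h in(0,.05,.1,.15):
        q,e,a=ik(tool_for_lamp(L,h),q0);print(" h",h,q.round(2),e.round(1),a.round(1))
    for t in(20,40,54):
        q,e,a=ik(tool_for_lamp(tip(L,t)),q0);print(" tip",t,q.round(2),e.round(1),a.round(1))
E
```

```text
[0.2497 0.4286 0.0151 0.5243 0.013  0.299  0.0179] [ 22.5  16.5   2.4   8.8   5.4  -4.7 -13.8  24.2  -2.    1.8  26.9   4.3]
easel
 h 0 [-0.06 -0.2  -0.47  2.05  0.18  0.7  -0.47] 0.0 0.0
 h 0.05 [-0.12 -0.3  -0.41  2.05  0.12  0.8  -0.43] 0.0 0.0
 h 0.1 [-0.63 -0.3  -0.01  1.99  0.32  0.96 -0.59] 13.3 2.1
 h 0.15 [-0.68 -0.3  -0.01  1.9   0.33  1.11 -0.6 ] 29.2 5.1
 tip 20 [-0.17  0.06 -0.32  1.72  0.11  1.12 -0.35] 0.0 0.0
 tip 40 [-0.23  0.34 -0.24  1.37  0.06  1.52 -0.29] 0.0 0.0
 tip 54 [-0.26  0.56 -0.2   1.11  0.02  1.8  -0.27] 0.0 0.0
stand
 h 0 [ 0.34 -0.05  0.22  1.91 -0.4   0.95  0.94] 0.0 0.0
 h 0.05 [ 0.29 -0.12  0.28  1.89 -0.35  1.04  0.91] 0.0 0.0
 h 0.1 [ 0.26 -0.19  0.33  1.86 -0.31  1.13  0.88] 0.0 0.0
 h 0.15 [ 0.23 -0.24  0.37  1.81 -0.27  1.22  0.85] 0.0 0.0
 tip 20 [ 0.36  0.15  0.05  1.62 -0.09  1.26  0.63] 0.0 0.0
 tip 40 [ 0.31  0.41 -0.02  1.31  0.11  1.61  0.48] 0.0 0.0
 tip 54 [ 0.25  0.61 -0.02  1.08  0.21  1.86  0.45] 0.0 0.0
```

```bash
python3 - <<'E'
import re
s=open("kin.py").read()
s=s.replace("m[5].apply(x)],1)","m[5].apply(x),m[0].apply([0,1,0]),m[2].apply([0,1,0]),m[4].apply([0,1,0]),m[5].apply([0,1,0])],1)")
s=s.replace("0,.003])","0,.003]+[.003]*4)").replace("np.zeros(7)","np.zeros(11)")
open("kin.py","w").write(s)
E
cat > chk.py <<'E'
from kin import *
def tip(L,a,piv=(.007,0,-.004)):
    M=np.eye(4);M[:3,:3]=R.from_euler('y',a,degrees=True).as_matrix();p=np.array(piv);M[:3,3]=p-M[:3,:3]@p;return L@M
if __name__=="__main__":
    print(c.round(4),((A@c-b)*1e3).round(1))
    q0=np.array(S[-1][0])
    for nm,L in(("easel",rail([.565,.262,.195],10.3,35)),("stand",rail([.577,-.213,.185],11.4,28))):
        print(nm)
        for h in(0,.03,.05,.08,.1,.15):
            q,e,a=ik(tool_for_lamp(L,h),q0);print(" h",h,q.round(2),e.round(1),a.round(1))
        for t in(20,40,54):
            q,e,a=ik(tool_for_lamp(tip(L,t)),q0);print(" tip",t,q.round(2),e.round(1),a.round(1))
E
python3 chk.py
```

```text
[ 0.2446  0.4731 -0.0019  0.5177  0.0071  0.3502  0.0034  0.0006 -0.0352
  0.0041  0.0041] [-0.4 -0.1 -0.   0.2 -0.1  0.  -0.2  0.3 -0.  -0.1 -0.   0. ]
easel
 h 0 [-0.06 -0.22 -0.53  2.08  0.2   0.7  -0.55] 0.0 0.0
 h 0.03 [-0.05 -0.29 -0.53  2.07  0.14  0.76 -0.49] 0.0 0.0
 h 0.05 [-0.26 -0.3  -0.36  2.07  0.21  0.81 -0.55] 0.0 0.0
 h 0.08 [-0.65 -0.3  -0.06  2.02  0.35  0.93 -0.68] 7.3 1.3
 h 0.1 [-0.67 -0.3  -0.06  1.99  0.35  0.99 -0.68] 13.8 2.5
 h 0.15 [-0.72 -0.3  -0.06  1.89  0.35  1.15 -0.7 ] 26.9 5.4
 tip 20 [-0.19  0.04 -0.36  1.74  0.12  1.12 -0.41] 0.0 0.0
 tip 40 [-0.26  0.33 -0.26  1.37  0.05  1.53 -0.34] 0.0 0.0
 tip 54 [-0.3   0.55 -0.21  1.1   0.01  1.81 -0.31] 0.0 0.0
stand
 h 0 [ 0.3  -0.06  0.22  1.94 -0.38  0.92  0.9 ] 0.0 0.0
 h 0.03 [ 0.27 -0.1   0.26  1.92 -0.36  0.98  0.88] 0.0 0.0
 h 0.05 [ 0.26 -0.13  0.28  1.91 -0.34  1.02  0.87] 0.0 0.0
 h 0.08 [ 0.23 -0.17  0.31  1.88 -0.31  1.07  0.85] 0.0 0.0
 h 0.1 [ 0.22 -0.19  0.33  1.86 -0.3   1.11  0.84] 0.0 0.0
 h 0.15 [ 0.19 -0.24  0.37  1.81 -0.26  1.21  0.81] 0.0 0.0
 tip 20 [ 0.33  0.14  0.03  1.63 -0.08  1.25  0.58] 0.0 0.0
 tip 40 [ 0.28  0.4  -0.04  1.31  0.1   1.62  0.43] 0.0 0.0
 tip 54 [ 0.22  0.61 -0.04  1.07  0.19  1.88  0.4 ] 0.0 0.0
```

```bash
python3 - <<'E'
from chk import *
s=ctrl.get_state();q0=s["joint_positions"]
L=rail([.565,.262,.195],10.3,35);B=L.copy();B[:3,3]+=L[:3,2]*.078
V=np.eye(4);V[:3,:3]=tip(L,25)[:3,:3]
for h in(.1,.14):
    V[:3,3]=B[:3,3]-V[:3,2]*.078
    G=tool_for_lamp(V,h);q,e,a=ik(G,q0);print(G[:3,3].round(3),q.round(2),e.round(1),a.round(1));go(G)
E
```

```text
[0.505 0.251 0.349] [-0.17 -0.02 -0.37  1.61  0.06  1.38 -0.37] 0.0 0.0
slide [ 0.8226  0.0926 -0.0627] ang [-0.0577  0.042  -0.0306] f 1 rows 4.2 scaled [ 0.823  0.093 -0.063] [-0.058  0.042 -0.031]
[0.498 0.25  0.389] [-0.17 -0.03 -0.38  1.55  0.05  1.45 -0.36] 0.0 0.0
slide [ 0.8191  0.0878 -0.2225] ang [-0.0577  0.042  -0.0306] f 1 rows 4.3 scaled [ 0.819  0.088 -0.223] [-0.058  0.042 -0.031]
```

```bash
python3 -m inch '[{"slide":[0.1,0.02,-0.2],"angular":[-0.06,0.04,-0.03],"claw":1},{"slide":[0.3,0.04,-0.22],"angular":[-0.06,0.04,-0.03],"claw":1},{"slide":[0.5,0.06,-0.22],"angular":[-0.06,0.04,-0.03],"claw":1},{"slide":[0.7,0.09,-0.22],"angular":[-0.06,0.04,-0.03],"claw":1},{"slide":[0.82,0.09,-0.22],"angular":[-0.06,0.04,-0.03],"claw":1},{"slide":[0.82,0.09,-0.22],"angular":[-0.06,0.04,-0.03],"claw":1},{"slide":[0.82,0.09,-0.22],"angular":[-0.06,0.04,-0.03],"claw":1}]'; python3 - <<'E'
from fit import *
s=ctrl.get_state();print(s["joint_positions"].round(3))
im,E=cam("wrist");P=cloud(im,E);np.savez("w3",P=P,c=im["color"],E=E);cv2.imwrite("pics/w3.png",im["color"][...,::-1])
for q in["easel_rail","lamp"]:
    for r in ctrl.outline_of(q,"wrist"):
        m=r["mask"];print(q,round(r["confidence"],2),np.round(r["bbox"]),np.nanmedian(P[m],0).round(3))
O,yaw=railfit(P,[.565,.262,.195],10.3,35,.195,lambda q:q[:,1]>.03)
L=rail(O,yaw,35);q=(P.reshape(-1,3)-O)@L[:3,:3];k=(abs(q[:,0])<.03)&(abs(q[:,1])<.12)&(q[:,2]>.08)&(q[:,2]<.1);t=q[k]
print("bar top",len(t),np.percentile(t,[1,5,50,95,99],axis=0).round(4))
k=abs(t[:,0])<.012;c=t[k];A=np.c_[c[:,:2],np.ones(len(c))];print(np.linalg.lstsq(A,c[:,2],rcond=None)[0].round(4))
for y in np.arange(-.02,.1,.02):
    b=t[(t[:,1]>=y)&(t[:,1]<y+.02)]
    if len(b)>20:print(round(y+.01,3),np.percentile(b[:,0],[2,98]).round(4),np.median(b[:,2]).round(4))
E
```

```text
time: 5.25
position: [0.4986, 0.2543, 0.3892]
tool_rot: [1.924, 2.323, 0.211]
ft_force: [0.3, -0.4, 0.0]
grip_width: 1.002
grip_force: 0.0
[-0.153 -0.021 -0.4    1.544  0.059  1.447 -0.368]
easel_rail 0.88 [307. 169.  39. 263.] [0.551 0.274 0.195]
lamp 0.8 [278. 145.  86. 221.] [0.503 0.301 0.266]
O [0.5842 0.269  0.2026] yaw 35.86 tilt resid deg [-16.61   8.56] w [0.0044 0.0048 0.0041 0.0096 0.015 ] y ext [0.0302 0.0755] 0.0302 0.076 441
bar top 4580 [[-0.0293 -0.0016  0.0801]
 [-0.0268  0.0105  0.0808]
 [-0.0126  0.057   0.088 ]
 [ 0.0053  0.0907  0.0982]
 [ 0.0091  0.095   0.0997]]
[-0.1715 -0.1151  0.0926]
-0.01 [-0.0252 -0.0207] 0.0913
0.01 [-0.0253 -0.0132] 0.0917
0.03 [-0.0293 -0.0067] 0.0958
0.05 [-0.0292  0.0001] 0.0911
0.07 [-0.0274  0.0069] 0.0862
0.09 [-0.0209  0.0102] 0.082
```

View pics/w3.png

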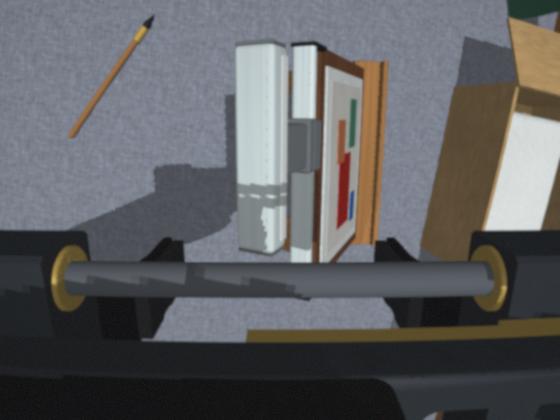

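The wrist view shows the whole bar at (262,145), running from row 42 to row 250. The saddle is at (304,145) and the rail at (305,60–295). Now I fit the bar itself.

```bash
cat > bar.py <<'E'
from h import *
def barfit(P,L0,iters=8):
    "refine lamp pose from bar top points: yaw, x, y, z (lean kept; tilt residual printed)"
    L=L0.copy()
    for _ in range(iters):
        q=((P.reshape(-1,3)-L[:3,3])@L[:3,:3]);q=q[~np.isnan(q[:,0])]
        t=q[(abs(q[:,0])<.035)&(abs(q[:,1])<.1)&(q[:,2]>.08)&(q[:,2]<.105)]
        z0=np.median(t[:,2]);
        k=abs(t[:,2]-z0)<.008;u=t[k]
        for _ in range(4):
            A=np.c_[u[:,:2],np.ones(len(u))];pl=np.linalg.lstsq(A,u[:,2],rcond=None)[0];r=u[:,2]-A@pl;u=u[abs(r)<max(.0015,1.5*r.std())]
        mx=[];my=[];w=[]
        for y in np.arange(-.07,.07,.01):
            b=u[(u[:,1]>=y)&(u[:,1]<y+.01)]
            if len(b)>20:
                lo,hi=np.percentile(b[:,0],[1.5,98.5]);mx.append((lo+hi)/2);my.append(y+.005);w.append(hi-lo)
        a,b0=np.polyfit(my,mx,1);ye=np.percentile(u[:,1],[.3,99.7])
        d=np.array([b0,ye.mean(),pl[2]+pl[0]*b0-.09])
        L[:3,3]+=L[:3,:3]@d
        L[:3,:3]=(R.from_euler('z',-np.degrees(np.arctan(a))*.9,degrees=True)*R.from_matrix(L[:3,:3])).as_matrix()
    Z=L[:3,2];yl=np.degrees(np.arctan2(L[1,1],L[0,1]))-90
    print("lamp O",L[:3,3].round(4),"yaw",yl.round(2),"tilt res x,y deg",np.degrees(pl[:2]).round(2),"w",np.mean(w).round(4),"len",np.ptp(ye).round(4),"n",len(u))
    return L
E
python3 - <<'E'
from bar import *
P=np.load("w3.npz")["P"]
for lean in(30,35,40):
    B=np.array([.525,.255,.262]);L=rail([0,0,0],10.3,lean);L[:3,3]=B-.078*L[:3,2];barfit(P,L)
E
```

```text
lamp O [0.5397 0.3007 0.1891] yaw 10.19 tilt res x,y deg [4.76 0.18] w 0.0286 len 0.1521 n 7266
lamp O [0.5461 0.3019 0.1932] yaw 10.15 tilt res x,y deg [-0.06  0.21] w 0.0287 len 0.1521 n 7322
lamp O [0.5521 0.3029 0.1979] yaw 10.13 tilt res x,y deg [-4.88  0.22] w 0.0287 len 0.1521 n 7368
```

The lamp sits at lean 35.0°, yaw 10.15° and still clipped. My touch slid it about 40 mm along the rail, which does no harm. Next I plan the grasp.

```bash
python3 - <<'E'
from chk import *
s=ctrl.get_state();q=s["joint_positions"]
L=rail([.5461,.302,.1935],10.15,35);C=T(s)
B=L[:3,3]+L[:3,2]*.078
seq=[]
for t,h in((25,.09),(0,.05),(0,.03),(0,0)):
    V=np.eye(4);V[:3,:3]=tip(L,t)[:3,:3];V[:3,3]=B-V[:3,2]*.078
    G=tool_for_lamp(V,h);q,e,a=ik(G,q);print(t,h,G[:3,3].round(3),q.round(2),e.round(1),a.round(1));go(G,C);C=G
for t in(20,40,54):
    q,e,a=ik(tool_for_lamp(tip(L,t)),q);print("tip",t,q.round(2),e.round(1),a.round(1))
E
```

```text
25 0.09 [0.488 0.292 0.338] [-0.19 -0.   -0.44  1.62  0.08  1.36 -0.47] 0.0 0.0
slide [ 0.1592 -0.0519  0.1994] ang [0.0167 0.0009 0.0146] f 1 rows 1.3 scaled [ 0.159 -0.052  0.199] [0.017 0.001 0.015]
0 0.05 [0.478 0.29  0.292] [-0.2  -0.29 -0.51  2.05  0.22  0.83 -0.66] 0.0 0.0
slide [-0.     -0.071   0.1757] ang [-0.8333 -0.      0.    ] f 1 rows 2.9 scaled [-0.    -0.071  0.176] [-0.833 -0.     0.   ]
0 0.03 [0.49  0.292 0.275] [-0.19 -0.26 -0.52  2.06  0.25  0.79 -0.68] 0.0 0.0
slide [-0.    0.    0.08] ang [ 0. -0.  0.] f 1 rows 0.4 scaled [-0.    0.    0.08] [ 0. -0.  0.]
0 0 [0.507 0.295 0.251] [-0.17 -0.2  -0.54  2.06  0.3   0.74 -0.72] 0.0 0.0
slide [ 0.   -0.    0.12] ang [ 0. -0.  0.] f 1 rows 0.6 scaled [ 0.   -0.    0.12] [ 0. -0.  0.]
tip 20 [-0.13  0.05 -0.51  1.73  0.16  1.13 -0.51] 0.0 0.0
tip 40 [-0.15  0.35 -0.5   1.37  0.13  1.53 -0.46] 0.0 0.0
tip 54 [-0.19  0.58 -0.48  1.11  0.11  1.81 -0.46] 0.0 0.0
```

```bash
python3 -m inch '[{"slide":[0.16,-0.05,0],"angular":[0.02,0,0.015],"claw":1},{"slide":[0.16,-0.05,0.2],"angular":[0.02,0,0.015],"claw":1},{"slide":[0.16,-0.05,0.2],"angular":[0.02,0,0.015],"claw":1},{"slide":[0.16,-0.05,0.2],"angular":[0.02,0,0.015],"claw":1}]'; python3 - <<'E'
from h import *
L=rail([.5461,.302,.1935],10.15,35);go(tool_for_lamp(L,.05));print(ctrl.get_state()["joint_positions"].round(3))
E
```

```text
time: 5.8
position: [0.4878, 0.2925, 0.338]
tool_rot: [1.94, 2.32, 0.198]
ft_force: [0.0, 0.5, -0.4]
grip_width: 1.003
grip_force: 0.0
slide [-0.0033 -0.0702  0.1755] ang [-0.8393  0.0013  0.0027] f 1 rows 2.9 scaled [-0.003 -0.07   0.176] [-0.839  0.001  0.003]
[-0.193  0.014 -0.444  1.61   0.084  1.366 -0.469]
```

```bash
python3 -m inch '[{"slide":[0,0,0.05],"angular":[-0.2,0,0],"claw":1},{"slide":[0,-0.02,0.08],"angular":[-0.4,0,0],"claw":1},{"slide":[0,-0.05,0.12],"angular":[-0.6,0,0],"claw":1},{"slide":[0,-0.07,0.175],"angular":[-0.84,0,0],"claw":1},{"slide":[0,-0.07,0.175],"angular":[-0.84,0,0],"claw":1},{"slide":[0,-0.07,0.175],"angular":[-0.84,0,0],"claw":1}]'; python3 - <<'E'
from h import *
L=rail([.5461,.302,.1935],10.15,35);go(tool_for_lamp(L,.0));s=ctrl.get_state();print(s["joint_positions"].round(3),s["ft_force"].round(1))
E
```

```text
time: 6.4
position: [0.4786, 0.2928, 0.2953]
tool_rot: [1.713, 2.052, 0.653]
ft_force: [0.2, 0.1, 1.8]
grip_width: 1.0
grip_force: 0.0
slide [-0.0116 -0.0115  0.2096] ang [ 0.0081 -0.0044  0.004 ] f 1 rows 1.1 scaled [-0.012 -0.012  0.21 ] [ 0.008 -0.004  0.004]
[-0.197 -0.29  -0.509  2.048  0.224  0.824 -0.654] [0.2 0.1 1.8]
```

```bash
python3 -m inch '[{"slide":[-0.01,-0.01,0.1],"angular":[0.01,0,0],"claw":1},{"slide":[-0.01,-0.01,0.2],"angular":[0.01,0,0],"claw":1},{"slide":[-0.01,-0.01,0.21],"angular":[0.01,0,0],"claw":1},{"slide":[-0.01,-0.01,0.21],"angular":[0.01,0,0],"claw":1}]'; python3 - <<'E'
from h import *
L=rail([.5461,.302,.1935],10.15,35);go(tool_for_lamp(L,.0));s=ctrl.get_state();print(s["joint_positions"].round(3),s["ft_force"].round(1))
E
```

```text
time: 6.8
position: [0.508, 0.2966, 0.2504]
tool_rot: [1.718, 2.057, 0.649]
ft_force: [-0.2, 0.1, 0.8]
grip_width: 1.003
grip_force: 0.0
slide [-0.0054 -0.0048 -0.0053] ang [-0.0041 -0.0074  0.0013] f 1 rows 0.0 scaled [-0.005 -0.005 -0.005] [-0.004 -0.007  0.001]
[-0.164 -0.188 -0.536  2.065  0.303  0.727 -0.713] [-0.2  0.1  0.8]
```

```bash
python3 -m inch '[{"slide":[0,-0.005,-0.004],"angular":[0,0,0],"claw":0.2},{"slide":[0,-0.005,-0.004],"angular":[0,0,0],"claw":-0.1},{"slide":[0,-0.005,-0.004],"angular":[0,0,0],"claw":-0.2},{"slide":[0,-0.005,-0.004],"angular":[0,0,0],"claw":-0.4},{"slide":[0,-0.005,-0.004],"angular":[0,0,0],"claw":-0.4},{"slide":[0,-0.005,-0.004],"angular":[0,0,0],"claw":-0.4},{"slide":[0,-0.005,-0.004],"angular":[0,0,0],"claw":-0.4}]' 10; python3 - <<'E'
from h import *
L=rail([.5461,.302,.1935],10.15,35);go(tool_for_lamp(L,.0));s=ctrl.get_state();print(T(s)[:3,:3].T@s["ft_force"],s["torque"].round(2))
E
```

```text
time: 7.5
position: [0.5041, 0.2955, 0.2478]
tool_rot: [1.715, 2.059, 0.646]
ft_force: [0.9, 0.6, 1.0]
grip_width: 0.446
grip_force: 0.7
slide [-0.004   0.0147 -0.0045] ang [-0.0062 -0.0052  0.007 ] f 1 rows 0.1 scaled [-0.004  0.015 -0.005] [-0.006 -0.005  0.007]
[ 0.44606979  1.44068924 -0.25262611] [-0.07  0.21 -0.04]
```

```bash
python3 -m inch '[{"slide":[0,0,0],"angular":[0,0,0],"claw":-0.5},{"slide":[0,0,0],"angular":[0,0,0],"claw":-0.6},{"slide":[0,0,0],"angular":[0,0,0],"claw":-0.6},{"slide":[0,0,0],"angular":[0,0,0],"claw":-0.6}]' 10; python3 - <<'E'
from h import *
L=rail([.5461,.302,.1935],10.15,35);go(tool_for_lamp(L,.0));s=ctrl.get_state();print(T(s)[:3,:3].T@s["ft_force"],s["torque"].round(2))
E
```

```text
time: 7.9
position: [0.5053, 0.2958, 0.2491]
tool_rot: [1.714, 2.057, 0.649]
ft_force: [5.4, 0.7, 1.8]
grip_width: 0.37
grip_force: 9.9
slide [-0.0043  0.0076 -0.003 ] ang [-0.0008 -0.0066  0.0061] f 1 rows 0.0 scaled [-0.004  0.008 -0.003] [-0.001 -0.007  0.006]
[-0.30016083  5.49592506  1.6245773 ] [ 0.01 -0.55 -0.07]
```

Gripped at 32 mm. Now I go to full grip force and tip the first 30° about the head's front edge.

```bash
python3 -m inch '[{"slide":[0,0.006,0],"angular":[0,0,0],"claw":-0.7},{"slide":[0,0.006,0],"angular":[0,0,0],"claw":-0.8},{"slide":[0,0.006,0],"angular":[0,0,0],"claw":-0.8}]' 55; python3 -m inch '[{"slide":[0,0.026,-0.001],"angular":[0.167,0,0],"claw":-0.8},{"slide":[0,0.052,0],"angular":[0.333,0,0],"claw":-0.8},{"slide":[0,0.078,0.003],"angular":[0.5,0,0],"claw":-0.8},{"slide":[0,0.103,0.008],"angular":[0.667,0,0],"claw":-0.8},{"slide":[0,0.128,0.016],"angular":[0.833,0,0],"claw":-0.8},{"slide":[0,0.152,0.026],"angular":[1,0,0],"claw":-0.8},{"slide":[0,0.152,0.026],"angular":[1,0,0],"claw":-0.8},{"slide":[0,0.152,0.026],"angular":[1,0,0],"claw":-0.8}]'; python3 - <<'E'
from chk import *
L=rail([.5461,.302,.1935],10.15,35);go(tool_for_lamp(tip(L,30),.0));s=ctrl.get_state();print(T(s)[:3,:3].T@s["ft_force"],s["torque"].round(2),s["joint_positions"].round(2))
im,E=cam("wrist");P=cloud(im,E);barfit=__import__("bar").barfit
barfit(P,tip(L,30))
E
```

```text
time: 8.2
position: [0.5055, 0.2959, 0.2493]
tool_rot: [1.715, 2.058, 0.647]
ft_force: [1.3, -0.4, 5.6]
grip_width: 0.362
grip_force: 54.4
time: 9.0
position: [0.5405, 0.3028, 0.2666]
tool_rot: [1.976, 2.372, 0.102]
ft_force: [-0.5, -1.2, 8.8]
grip_width: 0.367
grip_force: 54.8
slide [-0.0071  0.0002 -0.0031] ang [-0.0049 -0.0033  0.0082] f 1 rows 0.0 scaled [-0.007  0.    -0.003] [-0.005 -0.003  0.008]
[-1.08942848e+00 -6.26018476e-03 -8.78367540e+00] [-0.27 -0.28  0.01] [-0.18  0.21 -0.46  1.54  0.13  1.33 -0.47]
lamp O [0.5407 0.3334 0.1975] yaw 10.32 tilt res x,y deg [ 1.43 -0.34] w 0.0287 len 0.0897 n 16801
```

```bash
python3 -m inch '[{"slide":[0,0.022,-0.002],"angular":[0.1,0,0],"claw":-0.8},{"slide":[0,0.04,-0.002],"angular":[0.2,0,0],"claw":-0.8},{"slide":[0,0.057,-0.001],"angular":[0.3,0,0],"claw":-0.8},{"slide":[0,0.074,0.001],"angular":[0.4,0,0],"claw":-0.8},{"slide":[0,0.107,0.006],"angular":[0.6,0,0],"claw":-0.8},{"slide":[0,0.139,0.016],"angular":[0.8,0,0],"claw":-0.8},{"slide":[0,0.139,0.016],"angular":[0.8,0,0],"claw":-0.8},{"slide":[0,0.139,0.016],"angular":[0.8,0,0],"claw":-0.8}]'; python3 - <<'E'
from chk import *
L=rail([.5461,.302,.1935],10.15,35);X=tip(L,54);X[:3,3]+=L[:3,0]*.0033-L[:3,2]*.0024;go(tool_for_lamp(X,.0));s=ctrl.get_state();print(T(s)[:3,:3].T@s["ft_force"],s["torque"].round(2),s["joint_positions"].round(2))
# directions of easel rail x, z in tool axes
print((T(s)[:3,:3].T@L[:3,:3])[:,[0,2]].round(3))
E
```

```text
time: 9.85
position: [0.5761, 0.3089, 0.2623]
tool_rot: [-1.859, -2.23, 0.375]
ft_force: [6.2, 1.0, 0.5]
grip_width: 0.363
grip_force: 54.9
slide [-0.0061 -0.0099 -0.014 ] ang [-0.0046 -0.0005  0.0067] f 1 rows 0.1 scaled [-0.006 -0.01  -0.014] [-0.005 -0.001  0.007]
[-0.15680998  5.78659814 -2.52450666] [ 0.38 -1.99 -0.01] [-0.23  0.61 -0.43  1.06  0.1   1.82 -0.44]
[[-0.002  0.003]
 [ 0.586 -0.81 ]
 [-0.81  -0.586]]
```

```bash
python3 -m inch '[{"slide":[0,0.006,-0.01],"angular":[0,0,0],"claw":-0.8},{"slide":[0,0.014,-0.02],"angular":[0,0,0],"claw":-0.8},{"slide":[0,0.021,-0.03],"angular":[0,0,0],"claw":-0.8},{"slide":[0,0.028,-0.04],"angular":[0,0,0],"claw":-0.8},{"slide":[0,0.035,-0.05],"angular":[0,0,0],"claw":-0.8},{"slide":[0,0.035,-0.05],"angular":[0,0,0],"claw":-0.8}]'; python3 - <<'E'
from bar import *
from chk import tip
L=rail([.5461,.302,.1935],10.15,35);s=ctrl.get_state();print(T(s)[:3,:3].T@s["ft_force"],s["torque"].round(2))
Z=T(s);X=Z[:3,3]-Z[:3,2]*-.07*0 # lamp origin if grasp unchanged
Lm=np.eye(4);Lm[:3,:3]=Z[:3,:3]@np.array([[0,1,0],[1,0,0],[0,0,-1.]]);Lm[:3,3]=Z[:3,3]-Lm[:3,2]*.0705
I=np.linalg.inv(L)@Lm;print("lamp in rail (from grasp)",(I[:3,3]*1e3).round(1),"hook",(I@[.0078,0,-.0105,1])[:3].round(4))
im,E=cam("wrist");P=cloud(im,E);F=barfit(P,Lm);I=np.linalg.inv(L)@F;print((I[:3,3]*1e3).round(1));cv2.imwrite("pics/w4.png",im["color"][...,::-1])
im,E=cam("side");cv2.imwrite("pics/s4.png",im["color"][...,::-1])
im,E=cam("scene");cv2.imwrite("pics/c4.png",cv2.resize(im["color"][130:280,270:470],None,fx=3,fy=3)[...,::-1])
E
```

```text
time: 10.45
position: [0.5864, 0.3106, 0.2732]
tool_rot: [-1.858, -2.231, 0.376]
ft_force: [0.2, -0.1, -2.5]
grip_width: 0.36
grip_force: 55.0
[-0.09437879  1.02818459  2.32218737] [ 0.11 -0.64 -0.  ]
lamp in rail (from grasp) [22.3  1.3  0.4] hook [ 0.0183  0.0013 -0.0121]
lamp O [0.5597 0.3372 0.2096] yaw 10.26 tilt res x,y deg [-0.46 -0.34] w 0.0288 len 0.0886 n 17265
[25.3 32.2  1.9]
```

View pics/c4.png

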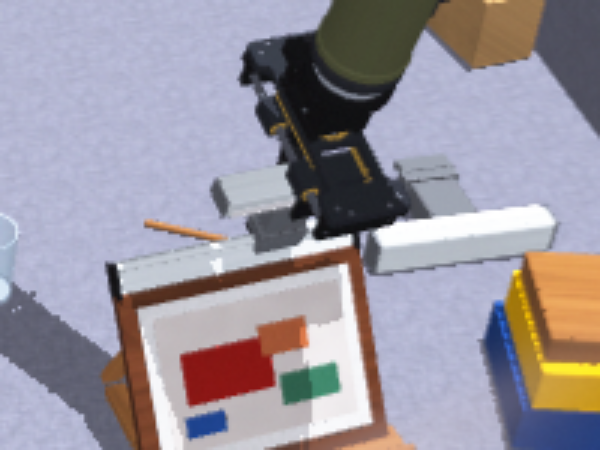

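The crop shows the lamp tipped off the front of the rail: bar at (250,190), saddle at (275,230), with the hook clear of the head. The force is now only the lamp's weight. Next: up and away.

```bash
cat > st.py <<'E'
from chk import *
Ls=rail([.5755,-.2098,.1845],11.4,28)   # stand rail middle (left end cap seen at +124)
HZ=.0672
def tool(Lm):
    G=tool_for_lamp(Lm);G[:3,3]+=Lm[:3,2]*(HZ-.07);return G
def lamp_from(Tt):
    Lm=np.eye(4);Lm[:3,:3]=Tt[:3,:3]@np.array([[0,1,0],[1,0,0],[0,0,-1.]]);Lm[:3,3]=Tt[:3,3]-Lm[:3,2]*HZ;return Lm
def pose(th,e,k,L=Ls):
    X=tip(L,th);X[:3,3]+=L[:3,0]*e-L[:3,2]*k;return X
E
python3 - <<'E'
from st import *
s=ctrl.get_state();C=T(s);print("up in tool",C[2,:3].round(3))
q=s["joint_positions"]
D=C.copy();D[2,3]+=.14;q,e,a=ik(D,q);print(q.round(2),e,a)
G=tool(pose(54,.03,-.08));print(G[:3,3].round(3));go(G,D)
for w in (pose(54,.03,-.08),pose(54,.02,.003),pose(54,.0033,.003)):
    q,e,a=ik(tool(w),q);print(q.round(2),e.round(1),a.round(1))
E
```

```text
up in tool [ 0.    -0.329 -0.944]
[-0.47  0.57 -0.01  0.81 -0.11  2.05 -0.34] 7.046015075338064 2.1260320658750604
[ 0.597 -0.205  0.336]
slide [-2.0383 -0.2109  0.3985] ang [ 0.2266 -0.013  -0.0302] f 2.04 rows 10.4 scaled [-1.    -0.103  0.196] [ 0.111 -0.006 -0.015]
[0.11 0.57 0.16 0.98 0.12 2.   0.48] 0.0 0.0
[0.1  0.65 0.14 1.01 0.1  1.9  0.45] 0.0 0.0
[0.1  0.62 0.15 1.07 0.11 1.86 0.45] 0.0 0.0
```

```bash
python3 -m inch '[{"slide":[0,-0.03,-0.08],"angular":[0,0,0],"claw":-0.8},{"slide":[0,-0.05,-0.15],"angular":[0,0,0],"claw":-0.8},{"slide":[0,-0.08,-0.23],"angular":[0,0,0],"claw":-0.8},{"slide":[0,-0.11,-0.32],"angular":[-0.15,0,0],"claw":-0.8},{"slide":[0,-0.15,-0.43],"angular":[-0.4,0,0],"claw":-0.8},{"slide":[0,-0.18,-0.53],"angular":[-0.6,0,0],"claw":-0.8},{"slide":[0,-0.18,-0.53],"angular":[-0.6,0,0],"claw":-0.8},{"slide":[0,-0.18,-0.53],"angular":[-0.6,0,0],"claw":-0.8}]'; python3 - <<'E'
from st import *
s=ctrl.get_state();print(s["joint_positions"].round(2));go(tool(pose(35,.03,-.10)))
E
```

```text
time: 11.4
position: [0.5864, 0.3107, 0.414]
tool_rot: [-2.002, -2.404, 0.024]
ft_force: [0.5, 0.5, -3.0]
grip_width: 0.36
grip_force: 55.0
[-0.24  0.39 -0.44  1.03  0.15  1.77 -0.44]
slide [-2.0404 -0.4582  0.2324] ang [ 0.1951 -0.0025 -0.0321] f 2.04 rows 10.5 scaled [-1.    -0.225  0.114] [ 0.096 -0.001 -0.016]
```

```bash
python3 -m inch '[{"slide":[-0.15,0,0],"angular":[0,0,0],"claw":-0.8},{"slide":[-0.3,-0.05,0],"angular":[0,0,0],"claw":-0.8},{"slide":[-0.5,-0.1,0],"angular":[0,0,0],"claw":-0.8},{"slide":[-0.7,-0.15,0],"angular":[0,0,0],"claw":-0.8},{"slide":[-0.9,-0.2,0],"angular":[0,0,0],"claw":-0.8},{"slide":[-1,-0.22,0],"angular":[0,0,0],"claw":-0.8}]'; python3 -m inch '[{"slide":[-0.2,0,0],"angular":[0,0,0],"claw":-0.8},{"slide":[-0.4,-0.05,0],"angular":[0,0,0],"claw":-0.8},{"slide":[-0.6,-0.1,0],"angular":[0.05,0,0],"claw":-0.8},{"slide":[-0.8,-0.15,0],"angular":[0.1,0,0],"claw":-0.8},{"slide":[-0.95,-0.2,0],"angular":[0.15,0,0],"claw":-0.8},{"slide":[-1,-0.23,0],"angular":[0.2,0,-0.03],"claw":-0.8},{"slide":[-1,-0.23,0],"angular":[0.2,0,-0.03],"claw":-0.8},{"slide":[-1,-0.23,0],"angular":[0.2,0,-0.03],"claw":-0.8}]'; python3 - <<'E'
from st import *
s=ctrl.get_state();print(s["joint_positions"].round(2));go(tool(pose(35,.03,-.10)));go(tool(pose(50,.03,-.06)))
E
```

```text
time: 12.0
position: [0.5782, 0.0487, 0.4108]
tool_rot: [-2.008, -2.394, 0.034]
ft_force: [-0.1, -0.2, -2.3]
grip_width: 0.359
grip_force: 55.0
time: 12.8
position: [0.5675, -0.2004, 0.4125]
tool_rot: [-1.935, -2.361, 0.147]
ft_force: [-0.8, 0.4, -2.4]
grip_width: 0.363
grip_force: 55.0
[ 0.38  0.3  -0.17  1.14  0.1   1.83  0.44]
slide [-0.0442  0.0095  0.2178] ang [-0.0119 -0.0099 -0.0014] f 1 rows 1.1 scaled [-0.044  0.009  0.218] [-0.012 -0.01  -0.001]
slide [-0.0447  0.1768  0.3502] ang [ 4.881e-01 -1.000e-02 -1.000e-04] f 1 rows 2.0 scaled [-0.045  0.177  0.35 ] [ 0.488 -0.01  -0.   ]
```

```bash
python3 -m inch '[{"slide":[-0.04,0.06,0.1],"angular":[0.2,0,0],"claw":-0.8},{"slide":[-0.04,0.12,0.2],"angular":[0.4,0,0],"claw":-0.8},{"slide":[-0.04,0.17,0.3],"angular":[0.49,0,0],"claw":-0.8},{"slide":[-0.04,0.177,0.35],"angular":[0.49,0,0],"claw":-0.8},{"slide":[-0.04,0.177,0.35],"angular":[0.49,0,0],"claw":-0.8},{"slide":[-0.04,0.177,0.35],"angular":[0.49,0,0],"claw":-0.8}]'; cat > look.py <<'E'
from st import *
from fit import railfit
from bar import barfit
def look(n):
    s=ctrl.get_state();C=T(s);Lm=lamp_from(C)
    im,E=cam("wrist");P=cloud(im,E);np.savez(n,P=P,c=im["color"],E=E,C=C);cv2.imwrite(f"pics/{n}.png",im["color"][...,::-1])
    I=np.linalg.inv(Ls)@Lm;print("grasp-lamp in rail mm",(I[:3,3]*1e3).round(1),"rot",R.from_matrix(I[:3,:3]).as_euler('yzx',degrees=True).round(2))
    F=barfit(P,Lm,10);D=np.linalg.inv(Lm)@F;print("cam lamp - grasp lamp in lamp axes",(D[:3,3]*1e3).round(1))
    try: railfit(P,Ls[:3,3],11.4,28,.185,lambda q:q[:,1]>.03)
    except Exception as x: print("rail",x)
    print("tool ft",(C[:3,:3].T@s["ft_force"]).round(1),s["torque"].round(2),s["joint_positions"].round(2))
E
python3 -c "from look import *;look('w5')"
```

```text
time: 13.4
position: [0.6009, -0.2044, 0.3247]
tool_rot: [-1.82, -2.219, 0.426]
ft_force: [-0.3, -0.2, -1.0]
grip_width: 0.366
grip_force: 55.0
grasp-lamp in rail mm [37.4  0.3 68.2] rot [ 4.975e+01 -9.000e-02 -3.000e-02]
lamp O [ 0.571  -0.1788  0.2622] yaw 11.16 tilt res x,y deg [-0.52 -0.33] w 0.0288 len 0.0885 n 17231
cam lamp - grasp lamp in lamp axes [ 0.7 31.   0.2]
O [ 0.5942 -0.2057  0.1873] yaw 20.98 tilt resid deg [-7.55 -1.32] w [0.0026 0.0022 0.0026 0.0023 0.0022 0.0048 0.0196 0.0202 0.0202 0.0213] y ext [0.0315 0.1221] 0.0301 0.1234 1508
tool ft [-0.2  0.   1. ] [ 0.13 -0.67  0.  ] [ 0.29  0.54 -0.15  1.02  0.22  1.94  0.39]
```

View pics/w5.png

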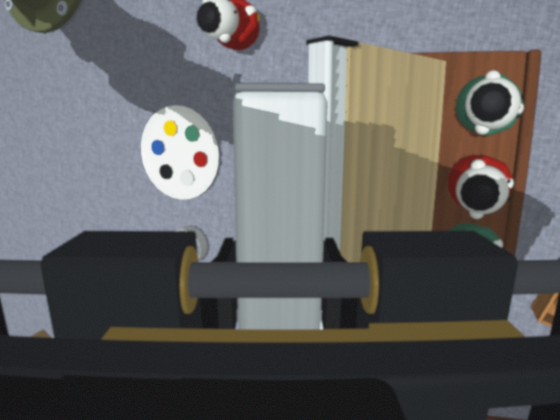

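The wrist view shows the held bar at (280,190), with its left end at row 88. The stand rail's left end is visible at (325,60–110), to the robot side of the panel. Next I measure the rail's exposed end in this same picture to check the relative offset.

```bash
cat > rel.py <<'E'
from st import *
def rel(n,y0=.085):
    P=np.load(n+".npz")["P"].reshape(-1,3);q=(P-Ls[:3,3])@Ls[:3,:3];q=q[~np.isnan(q[:,0])]
    t=q[(abs(q[:,0])<.016)&(q[:,1]>y0)&(q[:,1]<.116)&(abs(q[:,2])<.008)]
    z=np.median(t[abs(t[:,0])<.006][:,2])
    for _ in range(3):
        x=t[abs(t[:,2]-z)<.003];lo,hi=np.percentile(x[:,0],[3,97]);m=(lo+hi)/2;z=np.median(t[abs(t[:,0]-m)<.005][:,2])
    e=q[(abs(q[:,0]-m)<.008)&(abs(q[:,2]-z)<.003)&(abs(q[:,1])<.14)]
    u=t[abs(t[:,0]-m)<.006]; a=np.polyfit(u[:,0],u[:,2],1)[0]
    print(n,"rail off in Ls mm: x",round(m*1e3,1),"z",round(z*1e3,1),"w",round((hi-lo)*1e3,1),"tilt",np.degrees(a).round(1),"yend",e[:,1].max().round(4),len(u))
E
python3 -c "
from rel import *
rel('w5');rel('w1',.03)"
```

```text
w5 rail off in Ls mm: x 1.2 z -0.3 w 19.1 tilt -0.4 yend 0.1207 461
w1 rail off in Ls mm: x -0.5 z -0.3 w 20.1 tilt -0.5 yend 0.1211 1198
```

```bash
sed -i 's/rail(\[.5755,-.2098,.1845\]/rail([.5760,-.2097,.1843]/' st.py; python3 - <<'E'
from st import *
C=T(ctrl.get_state())
for w in ((54,.023,-.025),(54,.022,.004),(54,.012,.004),(54,.004,.004)): go(tool(pose(*w)),C)
E
```

```text
slide [0.001  0.1216 0.1315] ang [ 0.1448 -0.0006 -0.0048] f 1 rows 0.9 scaled [0.001 0.122 0.131] [ 0.145 -0.001 -0.005]
slide [0.0012 0.2074 0.2096] ang [ 0.1448 -0.0006 -0.0048] f 1 rows 1.5 scaled [0.001 0.207 0.21 ] [ 0.145 -0.001 -0.005]
slide [0.0012 0.1816 0.2401] ang [ 0.1448 -0.0006 -0.0048] f 1 rows 1.5 scaled [0.001 0.182 0.24 ] [ 0.145 -0.001 -0.005]
slide [0.0011 0.1608 0.2645] ang [ 0.1448 -0.0006 -0.0048] f 1 rows 1.5 scaled [0.001 0.161 0.264] [ 0.145 -0.001 -0.005]
```

```bash
python3 -m inch '[{"slide":[0,0.06,0.06],"angular":[0.08,0,0],"claw":-0.8},{"slide":[0,0.12,0.13],"angular":[0.145,0,-0.005],"claw":-0.8},{"slide":[0,0.16,0.17],"angular":[0.145,0,-0.005],"claw":-0.8},{"slide":[0,0.19,0.195],"angular":[0.145,0,-0.005],"claw":-0.8},{"slide":[0,0.207,0.21],"angular":[0.145,0,-0.005],"claw":-0.8},{"slide":[0,0.207,0.21],"angular":[0.145,0,-0.005],"claw":-0.8},{"slide":[0,0.207,0.21],"angular":[0.145,0,-0.005],"claw":-0.8}]'; python3 - <<'E'
from look import *;look('w6')
from rel import rel;rel('w6')
C=T(ctrl.get_state())
for w in ((54,.022,.004),(54,.012,.004),(54,.004,.004)): go(tool(pose(*w)),C)
E
```

```text
time: 14.15
position: [0.6291, -0.1993, 0.2561]
tool_rot: [-1.778, -2.174, 0.503]
ft_force: [0.1, -0.2, -1.9]
grip_width: 0.359
grip_force: 55.0
grasp-lamp in rail mm [27.  -0.2 -1.4] rot [ 5.414e+01 -3.000e-02  8.000e-02]
lamp O [ 0.5947 -0.1747  0.1956] yaw 11.33 tilt res x,y deg [-0.49 -0.32] w 0.0288 len 0.0886 n 17180
cam lamp - grasp lamp in lamp axes [ 0.7 30.8  0.2]
O [ 0.5671 -0.211   0.1827] yaw 4.73 tilt resid deg [-6.06  0.62] w [0.0183 0.0189 0.0185 0.0207 0.0115] y ext [0.0842 0.1213] 0.0842 0.1218 1693
tool ft [-0.2  0.9  1.7] [ 0.1  -0.84 -0.05] [ 0.26  0.67 -0.15  0.98  0.24  1.93  0.36]
w6 rail off in Ls mm: x 1.4 z 0.0 w 18.6 tilt -0.6 yend 0.1207 582
slide [ 0.0012 -0.0025 -0.0068] ang [-0.0046 -0.0023  0.0014] f 1 rows 0.0 scaled [ 0.001 -0.003 -0.007] [-0.005 -0.002  0.001]
slide [ 0.0012 -0.026   0.0256] ang [-0.0046 -0.0023  0.0014] f 1 rows 0.2 scaled [ 0.001 -0.026  0.026] [-0.005 -0.002  0.001]
slide [ 0.0012 -0.0447  0.0515] ang [-0.0046 -0.0023  0.0014] f 1 rows 0.3 scaled [ 0.001 -0.045  0.052] [-0.005 -0.002  0.001]
```

```bash
python3 -m inch '[{"slide":[0,-0.01,0.01],"angular":[0,0,0],"claw":-0.8},{"slide":[0,-0.02,0.02],"angular":[0,0,0],"claw":-0.8},{"slide":[0,-0.03,0.032],"angular":[0,0,0],"claw":-0.8},{"slide":[0,-0.042,0.048],"angular":[0,0,0],"claw":-0.8},{"slide":[0,-0.042,0.048],"angular":[0,0,0],"claw":-0.8},{"slide":[0,-0.042,0.048],"angular":[0,0,0],"claw":-0.8}]'; python3 - <<'E'
from look import *;look('w7')
from rel import rel;rel('w7')
C=T(ctrl.get_state())
for w in ((54,.004,.004),(54,.003,.003)): go(tool(pose(*w)),C)
im,E=cam("scene");cv2.imwrite("pics/c7.png",cv2.resize(im["color"][170:330,100:280],None,fx=3.5,fy=3.5)[...,::-1])
E
```

```text
time: 14.8
position: [0.6144, -0.2019, 0.2485]
tool_rot: [-1.776, -2.173, 0.504]
ft_force: [-0.1, 0.3, -2.9]
grip_width: 0.359
grip_force: 55.0
grasp-lamp in rail mm [10.2  0.2 -1. ] rot [ 5.425e+01 -4.000e-02  1.400e-01]
lamp O [ 0.5799 -0.1771  0.1881] yaw 11.28 tilt res x,y deg [-0.5  -0.35] w 0.0288 len 0.0889 n 17228
cam lamp - grasp lamp in lamp axes [ 0.7 31.   0.2]
O [ 0.5795 -0.209   0.1868] yaw 13.34 tilt resid deg [-0.24 -1.05] w [0.0186 0.0182 0.0191 0.0207 0.0218] y ext [0.0829 0.1206] 0.0826 0.1211 1860
tool ft [0.3 1.2 2.6] [ 0.17 -0.86 -0.02] [ 0.27  0.64 -0.15  1.04  0.24  1.9   0.36]
w7 rail off in Ls mm: x 1.1 z 0.4 w 18.7 tilt -0.0 yend 0.1212 687
slide [-0.0006 -0.0054 -0.0015] ang [-0.0079 -0.0036  0.0035] f 1 rows 0.0 scaled [-0.001 -0.005 -0.001] [-0.008 -0.004  0.003]
slide [-0.0005 -0.011  -0.0006] ang [-0.0079 -0.0036  0.0035] f 1 rows 0.1 scaled [-0.001 -0.011 -0.001] [-0.008 -0.004  0.003]
```

View pics/c7.png

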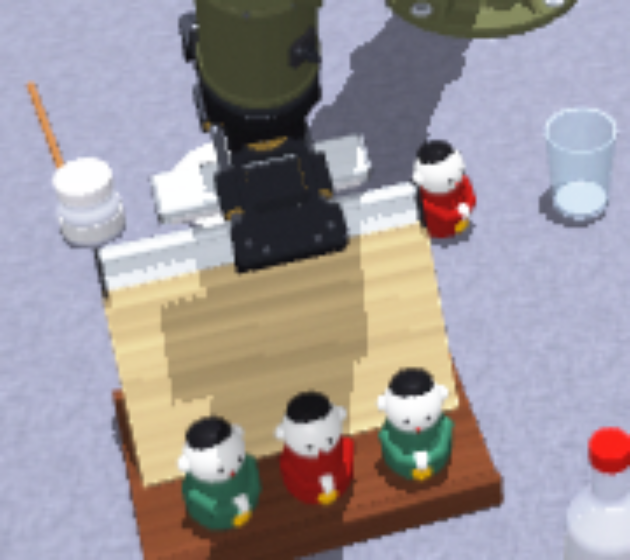

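The crop shows the lamp tipped over the middle of the stand rail: bar behind the gripper at about (260,175), gripper at (285,215), and the figurines untouched. There is no contact force, and the hook is in front of the web and under the head. Next I compute the reverse rotation.

```bash
sed -i 's/rail(\[.5760,-.2097,.1843\]/rail([.5763,-.2097,.1851]/' st.py; python3 - <<'E'
from st import *
C=T(ctrl.get_state())
for w in ((54,.0035,.004),(48,.003,.003),(42,.0025,.002),(36,.002,.0012),(30,.0012,.0006)): print(w);go(tool(pose(*w)),C)
E
```

```text
(54, 0.0035, 0.004)
slide [-0.0008 -0.0071 -0.0031] ang [-0.0079 -0.0036  0.0034] f 1 rows 0.0 scaled [-0.001 -0.007 -0.003] [-0.008 -0.004  0.003]
(48, 0.003, 0.003)
slide [-0.0008 -0.0411  0.0008] ang [-0.2079 -0.0038  0.0033] f 1 rows 0.7 scaled [-0.001 -0.041  0.001] [-0.208 -0.004  0.003]
(42, 0.0025, 0.002)
slide [-0.0007 -0.0745  0.0077] ang [-0.4079 -0.0039  0.0031] f 1 rows 1.4 scaled [-0.001 -0.075  0.008] [-0.408 -0.004  0.003]
(36, 0.002, 0.0012)
slide [-0.0007 -0.1063  0.0182] ang [-0.6079 -0.0041  0.0029] f 1 rows 2.1 scaled [-0.001 -0.106  0.018] [-0.608 -0.004  0.003]
(30, 0.0012, 0.0006)
slide [-0.0007 -0.1368  0.0329] ang [-0.8079 -0.0042  0.0026] f 1 rows 2.8 scaled [-0.001 -0.137  0.033] [-0.808 -0.004  0.003]
```

```bash
python3 -m inch '[{"slide":[0,-0.007,-0.003],"angular":[-0.01,0,0],"claw":-0.8},{"slide":[0,-0.024,-0.001],"angular":[-0.1,0,0],"claw":-0.8},{"slide":[0,-0.041,0.001],"angular":[-0.21,0,0],"claw":-0.8},{"slide":[0,-0.058,0.004],"angular":[-0.31,0,0],"claw":-0.8},{"slide":[0,-0.075,0.008],"angular":[-0.41,0,0],"claw":-0.8},{"slide":[0,-0.091,0.013],"angular":[-0.51,0,0],"claw":-0.8},{"slide":[0,-0.106,0.018],"angular":[-0.61,0,0],"claw":-0.8},{"slide":[0,-0.122,0.025],"angular":[-0.71,0,0],"claw":-0.8},{"slide":[0,-0.137,0.033],"angular":[-0.81,0,0],"claw":-0.8},{"slide":[0,-0.137,0.033],"angular":[-0.81,0,0],"claw":-0.8}]'; python3 - <<'E'
from look import *;look('w8')
from rel import rel;rel('w8')
C=T(ctrl.get_state())
for w in ((30,.0012,.0006),(25,.0005,.0003),(20,.000,.000),(15,0,0),(10,0,0),(5,0,0),(0,0,0),(-2,0,0)): print(w);go(tool(pose(*w)),C)
E
```

```text
time: 15.9
position: [0.5838, -0.2085, 0.2605]
tool_rot: [-1.981, -2.422, 0.027]
ft_force: [6.3, 1.0, 5.1]
grip_width: 0.362
grip_force: 55.0
grasp-lamp in rail mm [ 9.3 -0.4  4.4] rot [29.22  0.06 -0.06]
lamp O [ 0.5765 -0.1786  0.1933] yaw 11.29 tilt res x,y deg [-0.2  -0.28] w 0.0288 len 0.0886 n 17224
cam lamp - grasp lamp in lamp axes [ 0.2 30.9  0. ]
O [ 0.5767 -0.2096  0.1852] yaw 11.77 tilt resid deg [ 0.3 -0.3] w [0.0199 0.0195 0.0194 0.0212 0.0219] y ext [0.0829 0.1208] 0.0827 0.1214 2443
tool ft [-0.2  6.3 -5.3] [ 0.25 -1.8   0.07] [ 0.45  0.27 -0.19  1.47  0.06  1.43  0.45]
w8 rail off in Ls mm: x -0.2 z -0.3 w 19.2 tilt 0.2 yend 0.1214 1024
(30, 0.0012, 0.0006)
slide [ 0.0011 -0.0111  0.0172] ang [0.0228 0.0033 0.0021] f 1 rows 0.1 scaled [ 0.001 -0.011  0.017] [0.023 0.003 0.002]
(25, 0.0005, 0.0003)
slide [ 0.0011 -0.0389  0.0207] ang [-0.1439  0.0032  0.0022] f 1 rows 0.5 scaled [ 0.001 -0.039  0.021] [-0.144  0.003  0.002]
(20, 0.0, 0.0)
slide [ 0.0012 -0.0656  0.0261] ang [-0.3105  0.0031  0.0023] f 1 rows 1.1 scaled [ 0.001 -0.066  0.026] [-0.311  0.003  0.002]
(15, 0, 0)
slide [ 0.0012 -0.0894  0.0335] ang [-0.4772  0.003   0.0025] f 1 rows 1.7 scaled [ 0.001 -0.089  0.034] [-0.477  0.003  0.002]
(10, 0, 0)
slide [ 0.0012 -0.1125  0.0431] ang [-0.6439  0.0029  0.0026] f 1 rows 2.2 scaled [ 0.001 -0.112  0.043] [-0.644  0.003  0.003]
(5, 0, 0)
slide [ 0.0013 -0.1346  0.0546] ang [-0.8105  0.0028  0.0027] f 1 rows 2.8 scaled [ 0.001 -0.135  0.055] [-0.811  0.003  0.003]
(0, 0, 0)
slide [ 0.0013 -0.1557  0.0679] ang [-0.9772  0.0027  0.0029] f 1 rows 3.4 scaled [ 0.001 -0.156  0.068] [-0.977  0.003  0.003]
(-2, 0, 0)
slide [ 0.0014 -0.1638  0.0738] ang [-1.0439  0.0027  0.0029] f 1.04 rows 3.6 scaled [ 0.001 -0.157  0.071] [-1.     0.003  0.003]
```

The offset shows the lamp about 6 mm forward and 1.5 mm high. The sprung lip lifted it and the hook slid out along the head's edge. I'll retrace to 54° and redo the rotation, pressing down against the jaw.

```bash
cat >> st.py <<'E'
def app(C,sl,an):
    D=np.eye(4);D[:3,:3]=R.from_rotvec(np.radians(np.array(an)*30)).as_matrix();D[:3,3]=np.array(sl)*.25;return C@D
E
python3 - <<'E'
from st import *
C7=np.load("w7.npz")["C"];Cc=app(C7,[0,-.137,.033],[-.81,0,0]);np.save("cmd",Cc)
I=np.linalg.inv(Ls)@lamp_from(Cc);print("cmd lamp",(I[:3,3]*1e3).round(1))
go(Cc)
for w in ((36,.007,.0),(45,.008,.002),(54,.009,.006),(54,.0035,.006)): print(w);go(tool(pose(*w)),Cc)
E
```

```text
cmd lamp [3.9 0.3 2.4]
slide [ 0.0015 -0.0123  0.0174] ang [0.021  0.0081 0.0008] f 1 rows 0.1 scaled [ 0.001 -0.012  0.017] [0.021 0.008 0.001]
(36, 0.007, 0.0)
slide [-0.0004  0.0501 -0.0152] ang [ 0.2018 -0.0047  0.0016] f 1 rows 0.7 scaled [-0.     0.05  -0.015] [ 0.202 -0.005  0.002]
(45, 0.008, 0.002)
slide [-0.0004  0.1023 -0.0064] ang [ 0.5018 -0.0046  0.0019] f 1 rows 1.8 scaled [-0.     0.102 -0.006] [ 0.502 -0.005  0.002]
(54, 0.009, 0.006)
slide [-0.0005  0.1573  0.0162] ang [ 0.8018 -0.0044  0.0023] f 1 rows 2.8 scaled [-0.001  0.157  0.016] [ 0.802 -0.004  0.002]
(54, 0.0035, 0.006)
slide [-0.0006  0.1383  0.0272] ang [ 0.8018 -0.0044  0.0023] f 1 rows 2.8 scaled [-0.001  0.138  0.027] [ 0.802 -0.004  0.002]
```

```bash
python3 -m inch '[{"slide":[0,0.025,-0.012],"angular":[0.1,0,0],"claw":-0.8},{"slide":[0,0.05,-0.015],"angular":[0.2,0,0],"claw":-0.8},{"slide":[0,0.076,-0.011],"angular":[0.35,0,0],"claw":-0.8},{"slide":[0,0.102,-0.006],"angular":[0.5,0,0],"claw":-0.8},{"slide":[0,0.13,0.005],"angular":[0.65,0,0],"claw":-0.8},{"slide":[0,0.157,0.016],"angular":[0.8,0,0],"claw":-0.8},{"slide":[0,0.157,0.016],"angular":[0.8,0,0],"claw":-0.8},{"slide":[0,0.157,0.016],"angular":[0.8,0,0],"claw":-0.8}]'; python3 - <<'E'
from look import *;look('w9')
from rel import rel;rel('w9')
Cc=app(np.load("cmd.npy"),[0,.157,.016],[.8,0,0]);np.save("cmd",Cc);go(Cc)
C=T(ctrl.get_state());
for w in ((54,.009,.006),(54,.0035,.006)): print(w);go(tool(pose(*w)),C)
E
```

```text
time: 16.75
position: [0.619, -0.2007, 0.2502]
tool_rot: [-1.777, -2.174, 0.502]
ft_force: [-1.5, 0.5, -0.3]
grip_width: 0.362
grip_force: 55.0
grasp-lamp in rail mm [14.6  0.5 -2.4] rot [ 5.414e+01 -4.000e-02  1.700e-01]
lamp O [ 0.5846 -0.1759  0.1897] yaw 11.33 tilt res x,y deg [-1.1  -0.46] w 0.0288 len 0.0886 n 17218
cam lamp - grasp lamp in lamp axes [ 0.8 30.9  0.1]
O [ 0.5779 -0.2094  0.187 ] yaw 12.42 tilt resid deg [ 0.51 -1.21] w [0.0182 0.0184 0.0182 0.0208 0.021 ] y ext [0.0836 0.1206] 0.0834 0.1208 1712
tool ft [ 0.8 -1.1  0.9] [ 0.06 -0.32 -0.04] [ 0.27  0.65 -0.16  1.02  0.25  1.91  0.35]
w9 rail off in Ls mm: x 0.7 z -0.3 w 18.2 tilt 1.0 yend 0.1208 632
slide [-0.     -0.0013 -0.0004] ang [-0.0009  0.      0.    ] f 1 rows 0.0 scaled [-0.    -0.001 -0.   ] [-0.001  0.     0.   ]
(54, 0.009, 0.006)
slide [-0.0006 -0.0009 -0.0003] ang [ 0.0009 -0.0038  0.0032] f 1 rows 0.0 scaled [-0.001 -0.001 -0.   ] [ 0.001 -0.004  0.003]
(54, 0.0035, 0.006)
slide [-0.0006 -0.0138  0.0175] ang [ 0.0009 -0.0038  0.0032] f 1 rows 0.1 scaled [-0.001 -0.014  0.018] [ 0.001 -0.004  0.003]
```

```bash
python3 - <<'E'
from st import *
C=T(ctrl.get_state())
def pp(th,e,k,pl):
    X=pose(th,e/1e3,k/1e3);X[:3,3]-=X[:3,2]*pl/1e3;return X
for w in ((54,3.5,5,0),(51,3,4,.5),(48,2.8,3.1,1),(45,2.5,2.6,1.5),(42,2.3,2,2),(36,1.7,1.2,3.5),(30,1.1,.6,5),(26,.6,.3,6)): print(w,end=" ");go(tool(pp(*w)),C)
E
```

```text
(54, 3.5, 5, 0) slide [-0.0006 -0.017   0.0152] ang [ 0.0009 -0.0038  0.0032] f 1 rows 0.1 scaled [-0.001 -0.017  0.015] [ 0.001 -0.004  0.003]
(51, 3, 4, 0.5) slide [-0.0006 -0.0362  0.0183] ang [-0.0991 -0.0039  0.0031] f 1 rows 0.3 scaled [-0.001 -0.036  0.018] [-0.099 -0.004  0.003]
(48, 2.8, 3.1, 1) slide [-0.0005 -0.054   0.0214] ang [-0.1991 -0.004   0.003 ] f 1 rows 0.7 scaled [-0.001 -0.054  0.021] [-0.199 -0.004  0.003]
(45, 2.5, 2.6, 1.5) slide [-0.0005 -0.0704  0.0266] ang [-0.2991 -0.0041  0.0029] f 1 rows 1.0 scaled [-0.001 -0.07   0.027] [-0.299 -0.004  0.003]
(42, 2.3, 2, 2) slide [-0.0005 -0.0865  0.0318] ang [-0.3991 -0.0041  0.0028] f 1 rows 1.4 scaled [-0.    -0.087  0.032] [-0.399 -0.004  0.003]
(36, 1.7, 1.2, 3.5) slide [-0.0005 -0.1159  0.0479] ang [-0.5991 -0.0043  0.0026] f 1 rows 2.1 scaled [-0.    -0.116  0.048] [-0.599 -0.004  0.003]
(30, 1.1, 0.6, 5) slide [-0.0005 -0.1422  0.0668] ang [-0.7991 -0.0044  0.0023] f 1 rows 2.8 scaled [-0.    -0.142  0.067] [-0.799 -0.004  0.002]
(26, 0.6, 0.3, 6) slide [-0.0005 -0.1583  0.0811] ang [-0.9324 -0.0045  0.0022] f 1 rows 3.3 scaled [-0.    -0.158  0.081] [-0.932 -0.005  0.002]
```

```bash
python3 -m inch '[{"slide":[0,-0.017,0.015],"angular":[0,0,0],"claw":-0.8},{"slide":[0,-0.017,0.015],"angular":[0,0,0],"claw":-0.8},{"slide":[0,-0.036,0.018],"angular":[-0.1,0,0],"claw":-0.8},{"slide":[0,-0.054,0.021],"angular":[-0.2,0,0],"claw":-0.8},{"slide":[0,-0.07,0.027],"angular":[-0.3,0,0],"claw":-0.8},{"slide":[0,-0.087,0.032],"angular":[-0.4,0,0],"claw":-0.8},{"slide":[0,-0.087,0.032],"angular":[-0.4,0,0],"claw":-0.8},{"slide":[0,-0.087,0.032],"angular":[-0.4,0,0],"claw":-0.8}]'; cat > ck.py <<'E'
from look import *
import sys
from rel import rel
def pp(th,e,k,pl):
    X=pose(th,e/1e3,k/1e3);X[:3,3]-=X[:3,2]*pl/1e3;return X
def ck(n,sl,an):
    look(n);rel(n)
    Cc=app(np.load("cmd.npy"),sl,an);np.save("cmd",Cc);print("cmd-meas:");go(Cc)
    I=np.linalg.inv(Ls)@lamp_from(T(ctrl.get_state()));th=np.degrees(np.arctan2(I[0,2],I[2,2]))
    J=np.linalg.inv(Ls)@pose(th,0,0);d=(I-J)[:3,3]*1e3;hk=(I@[.0078,0,-.0105,1])[:3]*1e3
    print("theta",th.round(1),"e",d[0].round(1),"k",-d[2].round(1),"hook",hk.round(1))
E
python3 - <<'E'
from ck import *
ck("w10",[0,-.087,.032],[-.4,0,0])
Cc=np.load("cmd.npy")
for w in ((42,2.3,2,2),(36,1.7,1.2,3.5),(30,1.1,.6,5),(26,.6,.3,6)): print(w,end=" ");go(tool(pp(*w)),Cc)
E
```

```text
time: 17.6
position: [0.5963, -0.2057, 0.2545]
tool_rot: [-1.883, -2.302, 0.28]
ft_force: [0.4, -0.1, 2.0]
grip_width: 0.356
grip_force: 55.0
grasp-lamp in rail mm [5.7 0.1 1.7] rot [ 4.194e+01 -1.000e-02  8.000e-02]
lamp O [ 0.5747 -0.1785  0.1891] yaw 11.51 tilt res x,y deg [-0.56 -0.4 ] w 0.0288 len 0.0886 n 17207
cam lamp - grasp lamp in lamp axes [ 0.4 30.8 -0.1]
O [ 0.5777 -0.2094  0.1856] yaw 12.13 tilt resid deg [-0.95 -0.36] w [0.0189 0.0194 0.0187 0.0211 0.0218] y ext [0.083  0.1208] 0.0827 0.1212 2306
tool ft [-0.2 -0.2 -2. ] [-0.06 -0.14  0.04] [ 0.36  0.45 -0.19  1.27  0.17  1.66  0.38]
w10 rail off in Ls mm: x 0.2 z -0.3 w 19.0 tilt -1.0 yend 0.1212 916
cmd-meas:
slide [0.0006 0.0016 0.0047] ang [-0.0015  0.0022 -0.0004] f 1 rows 0.0 scaled [0.001 0.002 0.005] [-0.001  0.002 -0.   ]
theta 42.0 e 1.2 k 2.0 hook [  4.5   0.1 -11.4]
(42, 2.3, 2, 2) slide [-0.0005  0.0017  0.0005] ang [ 0.0018 -0.0044  0.0023] f 1 rows 0.0 scaled [-0.     0.002  0.001] [ 0.002 -0.004  0.002]
(36, 1.7, 1.2, 3.5) slide [-0.0004 -0.0304  0.0101] ang [-0.1982 -0.0045  0.0021] f 1 rows 0.7 scaled [-0.   -0.03  0.01] [-0.198 -0.005  0.002]
(30, 1.1, 0.6, 5) slide [-0.0004 -0.0601  0.0231] ang [-0.3982 -0.0046  0.0018] f 1 rows 1.4 scaled [-0.    -0.06   0.023] [-0.398 -0.005  0.002]
(26, 0.6, 0.3, 6) slide [-0.0004 -0.0788  0.0338] ang [-0.5316 -0.0047  0.0017] f 1 rows 1.9 scaled [-0.    -0.079  0.034] [-0.532 -0.005  0.002]
```

```bash
python3 -m inch '[{"slide":[0,-0.015,0.005],"angular":[-0.1,0,0],"claw":-0.8},{"slide":[0,-0.03,0.01],"angular":[-0.2,0,0],"claw":-0.8},{"slide":[0,-0.045,0.017],"angular":[-0.3,0,0],"claw":-0.8},{"slide":[0,-0.06,0.024],"angular":[-0.4,0,0],"claw":-0.8},{"slide":[0,-0.07,0.03],"angular":[-0.47,0,0],"claw":-0.8},{"slide":[0,-0.079,0.036],"angular":[-0.53,0,0],"claw":-0.8},{"slide":[0,-0.079,0.036],"angular":[-0.53,0,0],"claw":-0.8}]'; python3 - <<'E'
from ck import *
ck("w11",[0,-.079,.036],[-.53,0,0])
Cc=np.load("cmd.npy")
for w in ((26,.6,.3,6),(20,0,0,7),(15,0,0,7),(10,0,0,7),(5,0,0,7),(0,0,0,7),(-3,0,0,7)): print(w,end=" ");go(tool(pp(*w)),Cc)
E
```

```text
time: 18.35
position: [0.5755, -0.2105, 0.2545]
tool_rot: [1.975, 2.412, 0.044]
ft_force: [-6.8, 0.7, 16.9]
grip_width: 0.359
grip_force: 55.1
grasp-lamp in rail mm [ 2.4 -0.7  1.2] rot [ 2.59e+01  1.00e-02 -3.00e-02]
lamp O [ 0.572  -0.1799  0.1874] yaw 11.51 tilt res x,y deg [-0.62 -0.02] w 0.0288 len 0.0886 n 17210
cam lamp - grasp lamp in lamp axes [ 0.1 30.8  0.1]
O [ 0.5758 -0.2098  0.1848] yaw 11.26 tilt resid deg [-0.41 -0.12] w [0.0202 0.0199 0.0198 0.0213 0.0228] y ext [0.0817 0.1208] 0.0815 0.1214 2778
tool ft [  2.   -5.9 -17.1] [ 0.26  1.53 -0.03] [ 0.49  0.22 -0.2   1.54  0.03  1.35  0.49]
w11 rail off in Ls mm: x -0.4 z -0.3 w 19.7 tilt -0.4 yend 0.1214 1135
cmd-meas:
slide [ 0.0031 -0.0004  0.0209] ang [ 0.0032  0.0063 -0.0003] f 1 rows 0.1 scaled [ 0.003 -0.     0.021] [ 0.003  0.006 -0.   ]
theta 26.0 e -0.0 k 1.4 hook [  4.9  -0.7 -11.6]
(26, 0.6, 0.3, 6) slide [-0.0004  0.0008 -0.0021] ang [-0.0016 -0.0049  0.001 ] f 1 rows 0.0 scaled [-0.     0.001 -0.002] [-0.002 -0.005  0.001]
(20, 0, 0, 7) slide [-0.0004 -0.0285  0.0062] ang [-0.2016 -0.0049  0.0007] f 1 rows 0.7 scaled [-0.    -0.029  0.006] [-0.202 -0.005  0.001]
(15, 0, 0, 7) slide [-0.0005 -0.0503  0.012 ] ang [-0.3682 -0.0049  0.0005] f 1 rows 1.3 scaled [-0.    -0.05   0.012] [-0.368 -0.005  0.001]
(10, 0, 0, 7) slide [-0.0005 -0.0715  0.0196] ang [-5.349e-01 -5.000e-03  3.000e-04] f 1 rows 1.9 scaled [-0.    -0.072  0.02 ] [-0.535 -0.005  0.   ]
(5, 0, 0, 7) slide [-0.0005 -0.092   0.029 ] ang [-7.016e-01 -5.000e-03  1.000e-04] f 1 rows 2.5 scaled [-0.    -0.092  0.029] [-0.702 -0.005  0.   ]
(0, 0, 0, 7) slide [-0.0005 -0.1116  0.0402] ang [-8.682e-01 -5.000e-03 -1.000e-04] f 1 rows 3.0 scaled [-0.    -0.112  0.04 ] [-0.868 -0.005 -0.   ]
(-3, 0, 0, 7) slide [-0.0005 -0.1228  0.0478] ang [-9.682e-01 -5.000e-03 -3.000e-04] f 1 rows 3.4 scaled [-0.001 -0.123  0.048] [-0.968 -0.005 -0.   ]
```

The seat is on the edge and the hook is engaged. Now I rotate the lamp home with somewhat less downward preload.

```bash
python3 -m inch '[{"slide":[0,-0.014,0],"angular":[-0.1,0,0],"claw":-0.8},{"slide":[0,-0.028,0],"angular":[-0.2,0,0],"claw":-0.8},{"slide":[0,-0.05,0.005],"angular":[-0.37,0,0],"claw":-0.8},{"slide":[0,-0.072,0.013],"angular":[-0.535,0,0],"claw":-0.8},{"slide":[0,-0.092,0.022],"angular":[-0.7,0,0],"claw":-0.8},{"slide":[0,-0.112,0.033],"angular":[-0.87,0,0],"claw":-0.8},{"slide":[0,-0.117,0.037],"angular":[-0.92,0,0],"claw":-0.8},{"slide":[0,-0.117,0.037],"angular":[-0.92,0,0],"claw":-0.8}]'; python3 - <<'E'
from ck import *
ck("w12",[0,-.117,.037],[-.92,0,0])
E
```

```text
time: 19.2
position: [0.5455, -0.2175, 0.243]
tool_rot: [1.749, 2.135, 0.565]
ft_force: [-22.2, 0.7, 20.7]
grip_width: 0.358
grip_force: 55.1
grasp-lamp in rail mm [ 1.  -1.5 -1.1] rot [-1.59 -0.05  0.02]
lamp O [ 0.5715 -0.1808  0.1848] yaw 11.23 tilt res x,y deg [-1.12  0.07] w 0.0288 len 0.0884 n 17316
cam lamp - grasp lamp in lamp axes [-0.2 30.8  0.4]
O [ 0.5734 -0.2103  0.1833] yaw 9.96 tilt resid deg [-0.27  0.52] w [0.0204 0.0199 0.0202 0.0212 0.0217] y ext [0.0812 0.1205] 0.081 0.1211 3033
tool ft [  5.1  -8.5 -28.7] [0.42 2.83 0.57] [ 0.66 -0.08 -0.12  1.97 -0.45  0.9   0.96]
w12 rail off in Ls mm: x -1.2 z -0.5 w 20.1 tilt 0.2 yend 0.1208 1296
cmd-meas:
slide [ 0.0068 -0.0006  0.018 ] ang [-0.0012  0.0038  0.0014] f 1 rows 0.1 scaled [ 0.007 -0.001  0.018] [-0.001  0.004  0.001]
theta -1.5 e 1.1 k 1.0 hook [  9.   -1.6 -11.5]
```

```bash
python3 -m inch '[{"slide":[-0.003,0,-0.007],"angular":[0.03,0,0],"claw":-0.8},{"slide":[-0.006,0,-0.014],"angular":[0.05,0,0],"claw":-0.8},{"slide":[-0.006,0,-0.018],"angular":[0.05,0,0],"claw":-0.8},{"slide":[-0.006,0,-0.018],"angular":[0.05,0,0],"claw":-0.8}]'; python3 - <<'E'
from ck import *
ck("w13",[-.006,0,-.018],[.05,0,0])
im,E=cam("scene");P=cloud(im,E);np.savez("c13",P=P)
im,E=cam("side");cv2.imwrite("pics/s13.png",cv2.resize(im["color"][180:340,270:430],None,fx=3.7,fy=3.7,interpolation=3)[...,::-1])
E
```

```text
time: 19.65
position: [0.5459, -0.2174, 0.2435]
tool_rot: [1.762, 2.154, 0.541]
ft_force: [-4.2, 0.8, 4.6]
grip_width: 0.36
grip_force: 54.9
grasp-lamp in rail mm [-0.1 -1.3 -0.9] rot [-0.07  0.02  0.15]
lamp O [ 0.5705 -0.1808  0.1843] yaw 11.41 tilt res x,y deg [-0.74 -0.26] w 0.0288 len 0.0885 n 17250
cam lamp - grasp lamp in lamp axes [-0.3 30.8  0.1]
O [ 0.5754 -0.2099  0.184 ] yaw 11.4 tilt resid deg [0.37 0.01] w [0.02   0.0204 0.0203 0.0212 0.0223] y ext [0.0814 0.1203] 0.0813 0.1207 3003
tool ft [ 1.6 -1.3 -5.9] [0.   0.54 0.22] [ 0.66 -0.07 -0.13  1.95 -0.42  0.93  0.93]
w13 rail off in Ls mm: x -1.2 z -0.5 w 20.2 tilt 0.4 yend 0.1206 1305
cmd-meas:
slide [ 0.0004 -0.0031  0.001 ] ang [0.0011 0.     0.0014] f 1 rows 0.0 scaled [ 0.    -0.003  0.001] [0.001 0.    0.001]
theta -0.1 e -0.1 k 0.9 hook [  7.7  -1.3 -11.4]
```

View pics/s13.png

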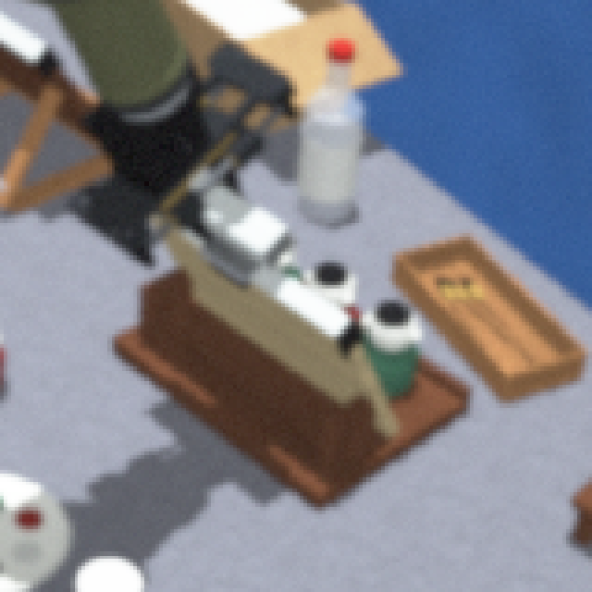

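The side crop shows the lamp seated upright on the middle of the stand rail, with the bar at about (245,225). The pose says the seat is flat. Now I release, back away and re-measure.

```bash
python3 -m inch '[{"slide":[0,0,0],"angular":[0,0,0],"claw":0},{"slide":[0,0,0],"angular":[0,0,0],"claw":0.3},{"slide":[0,0,0],"angular":[0,0,0],"claw":0.6},{"slide":[0,0,0],"angular":[0,0,0],"claw":1},{"slide":[0,0,0],"angular":[0,0,0],"claw":1},{"slide":[0,0,0],"angular":[0,0,0],"claw":1},{"slide":[0,0,0],"angular":[0,0,0],"claw":1}]' 10;  python3 -m inch '[{"slide":[0,0,-0.1],"angular":[0,0,0],"claw":1},{"slide":[0,0,-0.2],"angular":[0,0,0],"claw":1},{"slide":[0,0,-0.4],"angular":[0,0,0],"claw":1},{"slide":[0,0,-0.6],"angular":[0,0,0],"claw":1},{"slide":[0,0,-0.6],"angular":[0,0,0],"claw":1},{"slide":[0,0,-0.6],"angular":[0,0,0],"claw":1}]'; python3 - <<'E'
from ck import *
s=ctrl.get_state();print(s["ft_force"].round(1),s["grip_width"])
im,E=cam("wrist");P=cloud(im,E);np.savez("w14",P=P,C=T(s));cv2.imwrite("pics/w14.png",im["color"][...,::-1])
F=barfit(P,Ls.copy(),10);I=np.linalg.inv(Ls)@F;print("lamp in rail",(I[:3,3]*1e3).round(1),R.from_matrix(I[:3,:3]).as_euler('yzx',degrees=True).round(2))
rel("w14")
for n,q in(("scene","figurine_left"),("scene","figurine_table"),("scene","rinse_jar"),("scene","paint_jar")):
    im,E=cam(n);Q=cloud(im,E)
    for r in ctrl.outline_of(q,n)[:2]: print(q,round(r["confidence"],2),np.round(r["bbox"]),np.nanmedian(Q[r["mask"]],0).round(3))
E
```

```text
time: 20.5
position: [0.5456, -0.2173, 0.243]
tool_rot: [1.763, 2.154, 0.541]
ft_force: [-1.2, -0.3, -0.0]
grip_width: 0.912
grip_force: 0.0
time: 21.1
position: [0.4764, -0.2323, 0.3771]
tool_rot: [1.761, 2.151, 0.54]
ft_force: [-0.2, 0.1, -0.4]
grip_width: 1.0
grip_force: 0.0
[-0.2  0.1 -0.4] 1.0000039168011217
lamp O [ 0.5715 -0.1982  0.1829] yaw 11.52 tilt res x,y deg [ 0.87 -0.05] w 0.0291 len 0.1241 n 6086
lamp in rail [-3.2 12.2 -0.8] [0.   0.1  0.05]
w14 rail off in Ls mm: x -1.6 z -0.6 w 20.5 tilt -0.2 yend 0.1204 450
figurine_left 0.85 [219. 292.  22.  31.] [ 0.705 -0.108  0.068]
figurine_left 0.71 [162. 305.  25.  34.] [ 0.734 -0.253  0.069]
figurine_table 0.89 [230. 224.  16.  28.] [ 0.41  -0.066  0.05 ]
figurine_table 0.32 [169. 218.  60.  45.] [ 0.559 -0.215  0.254]
rinse_jar 0.57 [268. 218.  18.  32.] [0.397 0.059 0.058]
paint_jar 0.8 [124. 227.  18.  23.] [ 0.375 -0.381  0.043]
```

View pics/w14.png

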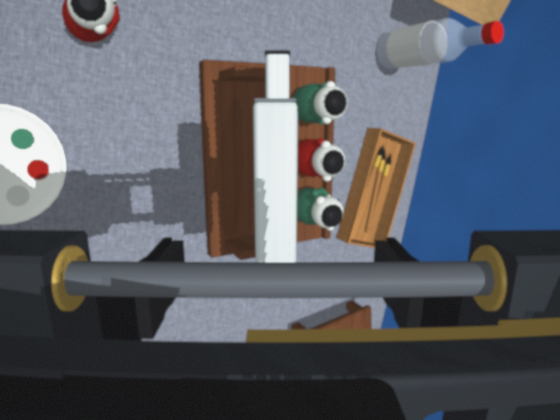

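The final wrist view shows the bar at (275,180) over the rail, parallel to it and centred, with the figurines still at (325,102), (325,160) and (325,210). The seat height and tilt mean the jaw lip must be under the head.

```bash
python3 -c "
from bench import ctrl
print(ctrl.close_job())"
```

```text
the job is handed in; nothing more can be done
None
```

The lamp is clipped on the middle of the stand rail with its light strip towards the figurines, and I handed the job in at about 21 s; the jaw angle could not be read, so "snapped shut" is inferred from a seat measured within about 1 mm and 1° of flat, and every figurine and jar I re-checked was where it started.

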